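# Open, load and lock the flask carrier

### The job

Open the flask carrier: tip up the blue closing board by its white grip, draw its tongue out of the groove and lay the board on the free table at the right. Set each stoppered flask upright in the open bay and slide it under the lips until it stands completely inside the lane; when all are in, put the board back with its tongue angled into the groove under the ridge at the robot's end and lower it until it lies flat and locked in the bay. Leave the tape roll, marker pen and timer where they are.

Things in the scene. Friction and masses are not known exactly. Their poses are not given: they have to be found in the camera images.
- carrier: Fixed flask carrier, aluminium and grey plastic, 340 x 100 x 50 mm; its long x axis points away from the robot (yaw 0 to 0.25). Origin: underside (table level), centre line, at the mouth of the lane. Floor plate: top at z = 6 mm everywhere. Lane at x = 0 to 198 mm, open bay at x = -109 to 0 mm, ridge with groove at x = -134 to -109 mm, top z = 29 mm.
- lane_mouth (a point): On the floor at the lane's mouth, (0, 0, 6) mm of the carrier, axes as the carrier's. The lane runs to +x, 198 mm to the back stop. Walls 69 mm apart (y = +-34.5), outer faces y = +-48; on them lips (z = 44 to 50 mm of the carrier) leave a slot of 54 mm (y = +-27): a flask enters only from the mouth. Bay in front: open from above, low side guides, inner faces y = +-46, tops z = 12 mm.
- groove_mouth (a point): On the floor at the mouth of the groove, (-109, 0, 6) mm of the carrier, axes as the carrier's. The groove runs across the full width under the ridge, opens towards the lane, is 12 mm high (overhang underside at z = 18 mm of the carrier) and 15 mm deep (back at x = -124 mm).
- flask_1: Conical glass flask, pink contents, red stopper, 118 mm tall, 70 g, rigid. Origin centre of underside, z up. Foot 63 mm diameter up to z = 10 mm, cone to 23 mm at z = 74, neck 22 mm to z = 96, stopper 27 mm diameter from 96 to 118: take it there from above. Stands on the table at the robot's left. One of the three flasks may be absent.
- flask_2: A flask just like flask_1.
- flask_3: A flask just like flask_1.
- board: Loose blue closing board, 160 g; at the start it lies locked in the bay, tongue in the groove. Origin: underside, centre of its body, 104 (x) x 84 x 8 mm; z up. Fence across the +x end (x = 44 to 52, up to z = 22 mm). In place and flat, with 5 mm of play along x, its origin is at about (-54.5, 0, 6) mm of the carrier, x axes the same way. Comes out as it went in.
- board_tongue (a point): Middle of the lower edge of the tongue's tip, (-65, 0, 0) mm of the board, axes as its own. Tongue: 5 mm thick, 80 wide, 13 long, flush with the underside. 117 mm over all, the board is longer than the bay (109 mm): it goes in only tilted by over 20 degrees (about 28 is good), +x end up, the tongue pushed 9 mm or more into the groove, then turned down about the tongue's tip.
- board_grip (a point): Top middle of the board's grip, (-10, 0, 58) mm of the board, axes as its own: a white upright plate 14 mm thick along x, 50 mm wide along y, from z = 8 to 58 mm. Take it from above, fingers closing along the board's x axis, fingertips no lower than z = 22 mm (fence).
- tape_roll: Bystander: white roll of tape lying flat, 70 mm diameter, 25 mm high; origin centre of underside.
- marker: Bystander: marker pen with blue cap, 132 mm long along its y axis, 15 mm thick, lying at the right; origin centre of underside.
- timer: Bystander: flat white timer, 66 x 62 x 18 mm; origin centre of underside.
Not all that is in view belongs to the job. Of the things shaped like the board, the blue one is meant.

How it is judged:
On the way:
1. every flask stands upright, completely inside the lane under the lips (x of flask_1 in the frame of carrier between 0.028 and 0.176 m and y of flask_1 in the frame of carrier between -0.009 and 0.009 m and z of flask_1 in the frame of carrier between 0.003 and 0.011 m and angle between each of flask_1, flask_2, flask_3's own z axis and vertical below 0.1 rad and x of flask_2 in the frame of carrier between 0.028 and 0.176 m and y of flask_2 in the frame of carrier between -0.009 and 0.009 m and z of flask_2 in the frame of carrier between 0.003 and 0.011 m and x of flask_3 in the frame of carrier between 0.028 and 0.176 m and y of flask_3 in the frame of carrier between -0.009 and 0.009 m and z of flask_3 in the frame of carrier between 0.003 and 0.011 m), for 0.2 s.
At the end, for the whole second after the job is handed in: All flasks present stand upright (0.1 rad) inside the lane, centres 28 to 176 mm past the mouth, within 9 mm of the centre line. The board lies flat (0.06 rad) on the bay floor, parallel (0.09 rad), centred within 12 mm, tongue at least 5 mm into the groove. All at rest (all of step 1 and x of board_tongue in the frame of carrier between -0.1265 and -0.114 m and y of board_tongue in the frame of carrier between -0.012 and 0.012 m and z of board_tongue in the frame of carrier between 0.003 and 0.0105 m and angle between board's own z axis and vertical below 0.06 rad and angle between the x axis of board and the x axis of carrier, either way round below 0.09 rad and linear speed of each of flask_1, flask_2, flask_3, board below 0.02 m/s); the robot touches nothing.
It fails at once if the tape roll is shoved more than 6 cm (distance of tape_roll from where it was at the start of the episode above 0.06 m).
It fails at once if the marker pen is shoved more than 6 cm (distance of marker from where it was at the start of the episode above 0.06 m).
It fails at once if the timer is shoved more than 6 cm (distance of timer from where it was at the start of the episode above 0.06 m).
Of flask_1, flask_2, flask_3 only 2 to 3 are there at a start; the rules pass over those that are not, and their reading is None.
At some moment in a run one of board may be knocked a few centimetres aside while the robot is not near it.
Once in a run the grip may slacken for a moment while it holds something.
It also fails if it takes over 210 s, if anything falls off the work surface, if the arm or the gripper's body presses on something with over 40 N, if the wrist force passes 120 N, or if a joint passes its speed limit or range.

### The arm

A 6-joint arm with a two-finger parallel gripper is mounted at the origin on a cart in front of the work surface, level with it; the furniture and walls round the work are solid. World frame = base frame: x ahead of the robot, y to its left, z up, the work surface at z = 0. Lengths are in m, angles in rad, forces in N, time in s.
With the tool pointing down it reaches from about 0.275 to 1 m from the base axis. Payload 8.4 kg.
Tool frame: the origin (TCP) lies midway between the tips of the shut fingers; the grasp point (between the pads) lies 19 mm behind it; z points along the fingers, y is the line along which they close (so a half turn about z gives the same grasp; the last joint's range is limited). The gripper opens to 85 mm and grips with 20 to 120 N. Pads are 22 mm wide; open, the fingers measure 114 mm over their backs; the gripper's body (76 mm by 85 mm) begins 54 mm behind the grasp point. The pads swing forward as they close: fully open they stand 13 mm farther back than shut.
Start: joints at [-1.279, 0.353, 1.633, -0, 1.155, -0.002], TCP at [0.181, -0.598, 0.231] pointing down, gripper open.
Joint ranges: [-2.63, 2.63], [-0.92, 2.1], [0.06, 2.66], [-1.3, 4.44], [0, 2.69], [-3.02, 3.02]. Speed limits (rad/s): [2.22, 2.22, 2.79, 3.14, 3.14, 3.14].

### API

Orientations are given as a unit quaternion [x, y, z, w].
In Python, from cell import r, eyes, finish_job, nets gives the robot as it stands.
- The arm moves only by the tool servo_tool, never from a script. Its argument "commands" is a list of rows, each an object of numbers: "tx", "ty", "tz": the shift along the world's x, y, z in mm; "roll": the turn about the world's z in rad. A call has 1 to 10 rows; each row is the pose to reach, as a shift and turn from the pose commanded when the call began; what a row does not reach only later rows make up. A row lasts 1/8 s, in which the tool goes at most 62.5 mm and 10.7 degrees, less where a joint would pass 70% of its speed; a pose out of reach is approached as far as the arm can. A call with a gripper value outside its range is refused whole. "claw" is the opening, from 0 (shut) to 1 (fully open), set as the call begins (left out, the last holds). The fingers move at their own pace and stop on an object; the grip force is fixed at half the most. Time passes only in rows, so rows that repeat a pose let the fingers close. It gives the time, the measured TCP pose, the force, the opening and the grip force at its end, in the units of the state.
- r.read_state(): the state, without advancing time (a new reading comes with each control period).
- eyes.grab_frame(name): name is "side" or "top" or "wrist"; returns a dict with "frame" (400x640x3 uint8, red, green, blue), "intrinsics" (3x3 intrinsics, pixels), "T" (4x4, takes a point from camera to world coordinates). Camera axes: x right, y down, z forward; pixel columns grow to the right and rows downward; lengths in m; the calibration is good to about 2 mm. A picture is of the moment at which its call begins. There is no depth.
- finish_job(): hands the job in; it is judged then, once.
Trained networks look in a picture, given as the dict that the camera call returned (one of the last four; its "shot" number tells which), for a name from the list of things; names that differ only in an ending like _2 or _b are one class to them, and where a whole thing is asked for, a point or a joint stands for the part that bears it (a point fixed in the world has none). Each returns a list of dicts, best first, with "conf" (0 to 1); they miss things now and then, are a little off and sometimes report something else, mostly with a low value. They report only what shows in the picture. A call takes as long as a camera call. They do not tell look-alikes from the thing itself.
- nets.boxes_of(picture, label): "box" ([left, top, right, bottom] in pixels, round what is visible of it).
- nets.spot_point(picture, label): "uv" ([column, row] in pixels: a listed point, or the origin of a listed thing).
The state is a dict: "time": time; "qpos": joint angles; "joint_velocities": joint speeds; "joint_efforts": joint torques, N m; "tool_pos": TCP position; "eef_rot": TCP orientation; "contact_force": force on the tool from outside, world axes, zero at the start; "ft_torque": the same for the moment, N m; "finger_gap": finger opening in m; "finger_force": force on a finger pad.
Only numpy, scipy, OpenCV 4.12 (cv2) and the standard library are available. Lean on these libraries where they do the work, as an engineer would, in place of code of your own. Each camera call takes 0.05 s, during which the arm holds its last target. There are 200 camera calls.

## Working session

There is one attempt and no reset: what is moved stays moved. The work goes in short steps, Python scripts to look and compute and a tool call to move; the robot and the scene stay as the last step left them, time stands still between calls to the robot, and variables do not carry over. Pictures are saved under pics/ and viewed, at most 14 in all, crops included, and the job is handed in when it is done.

Besides the shell and the picture viewer there is one more tool, called after "Request:" by a JSON object that holds its "method" and its "body". servo_tool: Moves the arm, as the interface text tells. Its arguments: {"type":"object","properties":{"commands":{"type":"array"},"claw":{"type":"number"}},"required":["commands"]}

```bash
mkdir -p pics; cat > h.py <<'E'
import numpy as np, cv2
from cell import r, eyes, finish_job, nets
def ray(p,uv):
    K=np.array(p["intrinsics"]);T=np.array(p["T"])
    d=T[:3,:3]@np.linalg.solve(K,[uv[0],uv[1],1.]);return T[:3,3],d
def at_z(p,uv,z):
    o,d=ray(p,uv);return o+d*(z-o[2])/d[2]
def proj(p,X):
    K=np.array(p["intrinsics"]);T=np.linalg.inv(np.array(p["T"]))
    c=T[:3,:3]@np.array(X)+T[:3,3];u=K@c;return u[:2]/u[2]
def tri(obs):
    A=np.zeros((3,3));b=np.zeros(3)
    for p,uv in obs:
        o,d=ray(p,uv);d=d/np.linalg.norm(d);M=np.eye(3)-np.outer(d,d);A+=M;b+=M@o
    return np.linalg.solve(A,b)
def save(p,n): cv2.imwrite("pics/"+n,cv2.cvtColor(p["frame"],cv2.COLOR_RGB2BGR))
E
ls; python3 - <<'E'
from h import *
np.set_printoptions(precision=3,suppress=True)
s=r.read_state();print(s)
for n in ["top","side"]:
    p=eyes.grab_frame(n);save(p,n+"0.png");print(n,np.array(p["T"]).tolist())
    for l in ["carrier","lane_mouth","groove_mouth","flask_1","board","board_grip","board_tongue","tape_roll","marker","timer"]:
        for d in nets.spot_point(p,l)[:5]:
            print(l,np.round(d["uv"],1),round(d["conf"],2),at_z(p,d["uv"],{"board_grip":.064,"lane_mouth":.006,"groove_mouth":.006,"board":.006,"board_tongue":.006}.get(l,0)).round(3))
E
```

```text
h.py
pics
{'time': 0.0, 'qpos': array([-1.279,  0.354,  1.634,  0.   ,  1.155, -0.002]), 'joint_velocities': array([-0.001, -0.001,  0.001, -0.001,  0.   , -0.002]), 'joint_efforts': array([  0.001, -60.524, -34.206,   0.   ,   0.009,  -0.   ]), 'tool_pos': array([ 0.181, -0.598,  0.231]), 'eef_rot': array([ 0.989,  0.146, -0.   , -0.001]), 'contact_force': array([-0.073, -0.132,  0.215]), 'ft_torque': array([ 0.008, -0.002,  0.011]), 'finger_force': 0.0, 'finger_gap': 0.08516583954892813}
top [[-0.022488497626655456, -0.9888518815030012, 0.14719451050385784, 0.40692204843791396], [-0.9996607460664675, 0.02417661533152733, 0.009689377944168697, -0.007604994240344756], [-0.01314002467004914, -0.1469266746342738, -0.9890601053690238, 1.6025654107920808], [0.0, 0.0, 0.0, 1.0]]
carrier [314.4 230.4] 0.66 [0.52 0.01 0.  ]
lane_mouth [447.8 254.6] 0.73 [ 0.424 -0.452  0.006]
lane_mouth [316.9 233.8] 0.7 [0.507 0.002 0.006]
groove_mouth [323.  262.6] 0.59 [ 0.406 -0.017  0.006]
groove_mouth [229.1 254.6] 0.34 [0.442 0.311 0.006]
flask_1 [228.2 255.3] 0.77 [0.439 0.315 0.   ]
flask_1 [237.4 
[... 974 characters left out ...]
rier [290.5 217.3] 0.85 [0.52  0.006 0.   ]
lane_mouth [292.5 216.6] 0.83 [0.528 0.002 0.006]
groove_mouth [260.4 220.7] 0.83 [ 0.407 -0.023  0.006]
flask_1 [275.3 171.6] 0.74 [0.434 0.342 0.   ]
flask_1 [304.6 179.4] 0.63 [0.566 0.277 0.   ]
board [274.7 219. ] 0.85 [ 0.461 -0.012  0.006]
board [379.7 232.5] 0.81 [ 0.852 -0.096  0.006]
board_grip [374.8 219.2] 0.71 [ 0.831 -0.092  0.064]
board_grip [271.5 207.5] 0.67 [ 0.453 -0.018  0.064]
board_tongue [359.8 232.3] 0.73 [ 0.779 -0.095  0.006]
board_tongue [257.7 219. ] 0.63 [ 0.396 -0.012  0.006]
tape_roll [251.6 305. ] 0.66 [ 0.424 -0.441  0.   ]
marker [255.7 287.2] 0.52 [ 0.428 -0.365  0.   ]
timer [283.  159.9] 0.65 [0.461 0.445 0.   ]
```

View pics/top0.png

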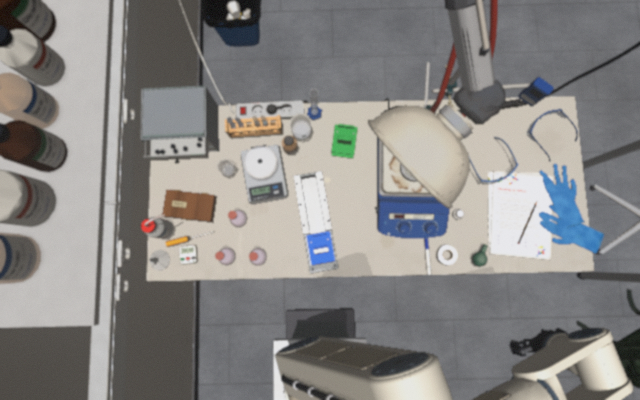

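View pics/side0.png

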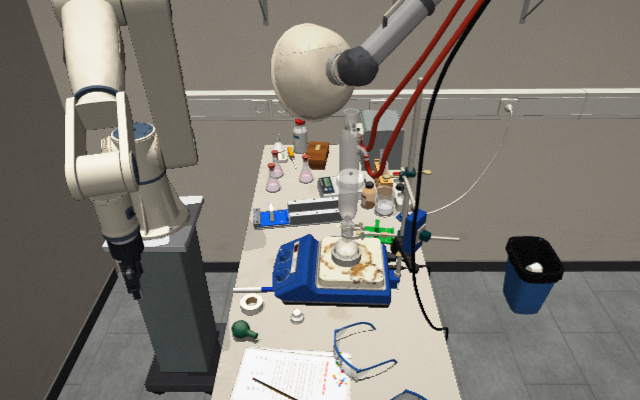

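The top view shows the carrier around (318,220), with the blue board at (320,250). There are three flasks, at (225,256), (258,256) and (237,217), and a green look-alike at (344,140). The side view agrees. The tape and marker are at the right, around y=-0.4. Next I'll move above the carrier to get a wrist view.

Request:
{"method": "servo_tool", "body": {"commands": [{"tx":20,"ty":40,"tz":40},{"tx":40,"ty":90,"tz":80},{"tx":60,"ty":145,"tz":110},{"tx":80,"ty":200,"tz":130},{"tx":100,"ty":255,"tz":140},{"tx":120,"ty":310,"tz":150},{"tx":140,"ty":365,"tz":160},{"tx":160,"ty":420,"tz":170},{"tx":180,"ty":475,"tz":170,"roll":-0.1},{"tx":200,"ty":530,"tz":170,"roll":-0.1}], "claw": 1}}

```text
$.commands[0]: bad value
```

Request:
{"method": "servo_tool", "body": {"commands": [{"tx":20,"ty":30},{"tx":40,"ty":60},{"tx":60,"ty":60},{"tx":60,"ty":60}]}}

```text
$.commands[0]: bad value
```

```bash
cat > look.py <<'E'
from h import *
import sys
np.set_printoptions(precision=3,suppress=True)
Z={"board_grip":.064,"lane_mouth":.006,"groove_mouth":.006,"board":.006,"board_tongue":.006}
def look(cams,labels,tag=None):
    s=r.read_state();print("t",round(s["time"],2),s["tool_pos"],s["eef_rot"],"F",s["contact_force"],"gap",round(s["finger_gap"],4),"ff",round(s["finger_force"],1))
    out={}
    for n in cams:
        p=eyes.grab_frame(n);out[n]=p
        if tag: save(p,f"{n}_{tag}.png")
        for l in labels:
            for d in nets.spot_point(p,l)[:4]:
                print(n,l,np.round(d["uv"],1),round(d["conf"],2),at_z(p,d["uv"],Z.get(l,0)))
    return out
if __name__=="__main__": look(sys.argv[2].split(","),sys.argv[3].split(","),sys.argv[1] if sys.argv[1]!="-" else None)
E
python3 look.py 1 wrist lane_mouth,groove_mouth,carrier,board,board_grip,board_tongue,flask_1
```

```text
t 1.1 [ 0.181 -0.598  0.231] [ 0.989  0.146 -0.     0.   ] F [-0.459  0.631 -0.115] gap 0.0851 ff 0.0
```

View pics/wrist_1.png

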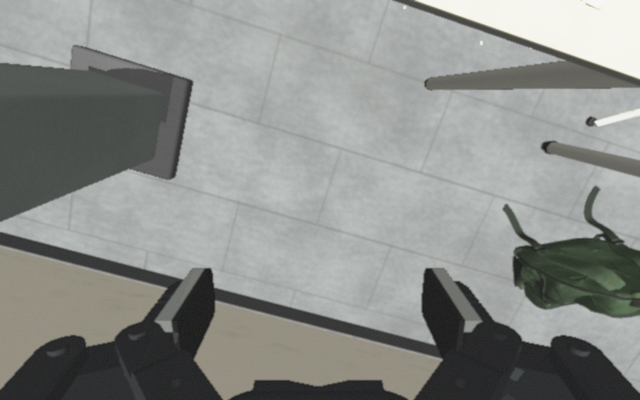

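The wrist picture shows only the floor and the fingers. Both moves were refused, probably because every row needs all four keys.

Request:
{"method": "servo_tool", "body": {"commands": [{"tx":20,"ty":40,"tz":40,"roll":0},{"tx":40,"ty":90,"tz":80,"roll":0},{"tx":60,"ty":145,"tz":110,"roll":0},{"tx":80,"ty":200,"tz":130,"roll":0},{"tx":100,"ty":255,"tz":140,"roll":0},{"tx":120,"ty":310,"tz":150,"roll":0},{"tx":140,"ty":365,"tz":160,"roll":0},{"tx":160,"ty":420,"tz":170,"roll":-0.05},{"tx":180,"ty":475,"tz":170,"roll":-0.1},{"tx":200,"ty":530,"tz":170,"roll":-0.1}], "claw": 1}}

```text
time: 2.75
tool_pos: [0.3813, -0.0664, 0.4018]
eef_rot: [0.995, 0.096, 0.001, 0.0]
contact_force: [1.2, -0.1, 0.9]
finger_gap: 0.0852
finger_force: 0.0
```

Request:
{"method": "servo_tool", "body": {"commands": [{"tx":20,"ty":30,"tz":0,"roll":0},{"tx":40,"ty":60,"tz":0,"roll":0},{"tx":40,"ty":60,"tz":0,"roll":0},{"tx":40,"ty":60,"tz":0,"roll":0}]}}

```text
time: 3.25
tool_pos: [0.4207, -0.0084, 0.4012]
eef_rot: [0.995, 0.097, -0.0, 0.0]
contact_force: [-0.5, -0.6, 0.1]
finger_gap: 0.0857
finger_force: 0.0
```

```bash
python3 look.py 2 wrist lane_mouth,groove_mouth,carrier,board,board_grip,board_tongue,flask_1
```

```text
t 3.25 [ 0.421 -0.008  0.401] [ 0.995  0.097 -0.     0.   ] F [-0.53  -0.58   0.051] gap 0.0857 ff 0.0
wrist lane_mouth [323.2  81.1] 0.85 [0.511 0.    0.006]
wrist groove_mouth [321.8 154.5] 0.74 [ 0.407 -0.018  0.006]
wrist carrier [322.2  74.9] 0.6 [0.519 0.003 0.   ]
wrist board [326.4 118.3] 0.88 [ 0.461 -0.014  0.006]
wrist board_grip [325.6 129.8] 0.75 [ 0.45  -0.014  0.064]
wrist board_tongue [322.2 164.6] 0.66 [ 0.392 -0.022  0.006]
wrist flask_1 [98.2 90.5] 0.76 [0.435 0.319 0.   ]
wrist flask_1 [171.3 105.2] 0.7 [0.435 0.213 0.   ]
```

View pics/wrist_2.png

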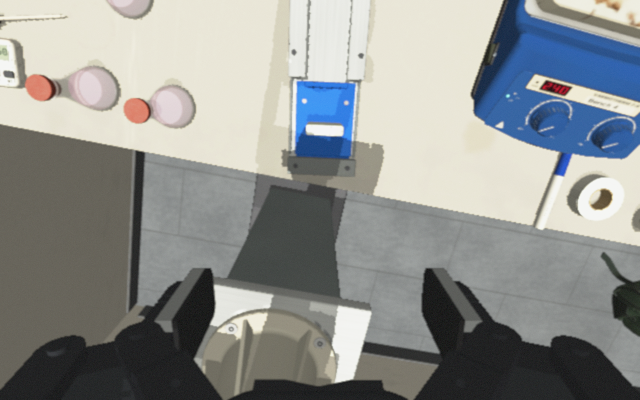

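The wrist view has the blue board at (325,120), the white grip at (325,130) and the ridge at (320,165). The lane runs upwards in the picture. The free table lies between the carrier and the hotplate, about columns 375–470. Now the yaw measurement and the free area.

```bash
python3 - <<'E'
from h import *
np.set_printoptions(precision=4,suppress=True)
p=eyes.grab_frame("wrist");f=p["frame"].astype(int)
m=((f[...,2]>f[...,0]+60)&(f[...,2]>120)).astype(np.uint8)
m[:, :280]=0;m[:,375:]=0
L=[];R=[];C=[]
for v in range(95,155):
    c=np.flatnonzero(m[v])
    if len(c)>20: 
        a=at_z(p,(c[0]-.5,v),.014);b=at_z(p,(c[-1]+.5,v),.014)
        L.append(a);R.append(b)
L=np.array(L);R=np.array(R)
for A in (L,R): print(A[0],A[-1],np.polyfit(A[:,0],A[:,1],1))
mid=(L+R)/2;print("mid",mid[0],mid[-1],"width",np.linalg.norm((L-R)[:,:2],axis=1)[::10])
# dark ridge/lip edges
g=f.sum(2)
w=((f.min(2)>200)&(abs(f[...,0]-f[...,2])<25)).astype(np.uint8);w[:110]=0;w[150:]=0;w[:,:295]=0;w[:,355:]=0
v,u=np.nonzero(w);print("grip px",u.mean(),v.mean(),at_z(p,(u.mean(),v.mean()),.064),"ends",at_z(p,(u.min(),v.mean()),.064),at_z(p,(u.max(),v.mean()),.064))
for uv in [(370,190),(475,105),(500,125),(480,205),(375,90)]: print(uv,at_z(p,uv,0))
print(nets.boxes_of(p,"marker")[:2])
E
```

```text
[0.4855 0.0354 0.014 ] [0.4027 0.0193 0.014 ] [ 0.1673 -0.0459]
[ 0.5016 -0.047   0.014 ] [ 0.4179 -0.0585  0.014 ] [ 0.1525 -0.1232]
mid [ 0.4935 -0.0058  0.014 ] [ 0.4103 -0.0196  0.014 ] width [0.084  0.0832 0.0824 0.0831 0.083  0.0792]
grip px 327.7405541561713 129.55163727959697 [ 0.4515 -0.017   0.064 ] ends [0.446  0.0112 0.064 ] [ 0.4582 -0.0512  0.064 ]
(370, 190) [ 0.3662 -0.1044  0.    ]
(475, 105) [ 0.5221 -0.2257  0.    ]
(500, 125) [ 0.5017 -0.2717  0.    ]
(480, 205) [ 0.3758 -0.2832  0.    ]
(375, 90) [ 0.5143 -0.0761  0.    ]
[{'box': [534.8, 153.1, 572.3, 228.9], 'conf': 0.95}, {'box': [564.9, 172.2, 625.7, 221.1], 'conf': 0.45}]
```

Request:
{"method": "servo_tool", "body": {"commands": [{"tx":15,"ty":-4,"tz":-50,"roll":-0.03},{"tx":31,"ty":-8,"tz":-110,"roll":-0.03},{"tx":31,"ty":-8,"tz":-170,"roll":-0.03},{"tx":31,"ty":-8,"tz":-220,"roll":-0.03},{"tx":31,"ty":-8,"tz":-260,"roll":-0.03},{"tx":31,"ty":-8,"tz":-260,"roll":-0.03}], "claw": 1}}

```text
time: 4.5
tool_pos: [0.4499, -0.0162, 0.1391]
eef_rot: [0.997, 0.082, -0.003, -0.0]
contact_force: [-0.9, 0.0, 0.5]
finger_gap: 0.0853
finger_force: 0.0
```

```bash
python3 look.py 3 wrist lane_mouth,groove_mouth,board,board_grip
```

```text
t 4.5 [ 0.45  -0.016  0.139] [ 0.997  0.082 -0.003 -0.   ] F [-0.855  0.027  0.453] gap 0.0853 ff 0.0
wrist lane_mouth [313.5 108.4] 0.76 [ 0.513 -0.003  0.006]
wrist groove_mouth [308.2 239.6] 0.89 [ 0.407 -0.016  0.006]
wrist board [315.5 177.5] 0.83 [ 0.46  -0.013  0.006]
wrist board [310.6 106. ] 0.7 [ 0.514 -0.001  0.006]
wrist board_grip [311.8 214. ] 0.71 [ 0.45  -0.013  0.064]
```

View pics/wrist_3.png

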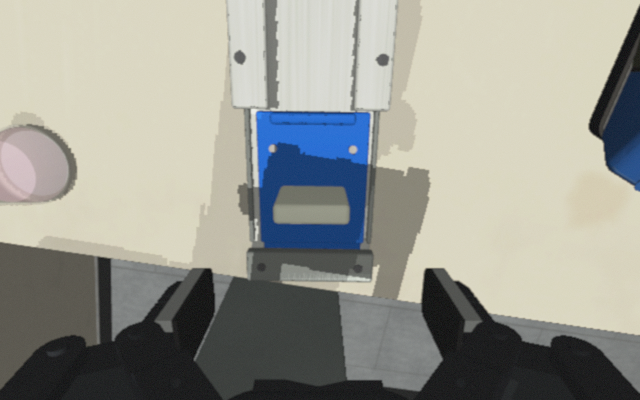

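The picture shows the grip at (312,205), centred between the fingers, so I can descend and grip.

Request:
{"method": "servo_tool", "body": {"commands": [{"tx":1,"ty":2,"tz":-50,"roll":0},{"tx":1,"ty":2,"tz":-90,"roll":0},{"tx":1,"ty":2,"tz":-112,"roll":0},{"tx":1,"ty":2,"tz":-112,"roll":0}]}}

```text
time: 5.25
tool_pos: [0.4529, -0.0142, 0.0292]
eef_rot: [0.997, 0.082, -0.0, -0.0]
contact_force: [-0.4, -0.6, -0.2]
finger_gap: 0.0851
finger_force: 0.0
```

Request:
{"method": "servo_tool", "body": {"commands": [{"tx":0,"ty":0,"tz":0,"roll":0},{"tx":0,"ty":0,"tz":0,"roll":0},{"tx":0,"ty":0,"tz":0,"roll":0},{"tx":0,"ty":0,"tz":0,"roll":0},{"tx":0,"ty":0,"tz":0,"roll":0},{"tx":0,"ty":0,"tz":0,"roll":0}], "claw": 0.3}}

```text
time: 6.0
tool_pos: [0.4543, -0.0135, 0.0309]
eef_rot: [0.997, 0.081, 0.002, -0.0]
contact_force: [-1.9, 7.1, 11.0]
finger_gap: 0.0489
finger_force: 61.1
```

Request:
{"method": "servo_tool", "body": {"commands": [{"tx":-3,"ty":-0.5,"tz":3.3,"roll":0},{"tx":-5.7,"ty":-0.9,"tz":6.4,"roll":0},{"tx":-9,"ty":-1.4,"tz":9.4,"roll":0},{"tx":-12.1,"ty":-2,"tz":12,"roll":0},{"tx":-15.6,"ty":-2.5,"tz":14.6,"roll":0},{"tx":-19.2,"ty":-3.1,"tz":16.8,"roll":0},{"tx":-23,"ty":-3.7,"tz":18.9,"roll":0},{"tx":-27.5,"ty":-4.4,"tz":21,"roll":0},{"tx":-29,"ty":-4.6,"tz":21.6,"roll":0},{"tx":-29,"ty":-4.6,"tz":21.6,"roll":0}]}}

```text
time: 7.25
tool_pos: [0.4284, -0.018, 0.0514]
eef_rot: [0.997, 0.081, 0.005, -0.0]
contact_force: [16.2, 10.3, -30.7]
finger_gap: 0.0487
finger_force: 68.5
```

```bash
python3 - <<'E'
from look import *
o=look(["wrist","side"],["board","board_grip","board_tongue"])
f=o["wrist"]["frame"];g=cv2.resize(o["side"]["frame"][170:260,210:350],None,fx=4.5,fy=4.5)
im=np.zeros((800,640,3),np.uint8);im=np.vstack([cv2.resize(f,(480,300)),cv2.resize(g,(480,300))])
cv2.imwrite("pics/c4.png",im[...,::-1])
E
```

```text
t 7.25 [ 0.428 -0.018  0.051] [ 0.997  0.081  0.005 -0.   ] F [ 16.2    10.309 -30.659] gap 0.0487 ff 68.5
wrist board [317.3 202.9] 0.8 [ 0.447 -0.016  0.006]
wrist board_grip [316.9 320.8] 0.66 [ 0.412 -0.021  0.064]
wrist board_tongue [319.6 321.1] 0.54 [ 0.372 -0.029  0.006]
side board [271.3 212.3] 0.83 [0.444 0.031 0.006]
side board [381.7 235.7] 0.78 [ 0.858 -0.115  0.006]
side board_grip [377.2 221.6] 0.71 [ 0.838 -0.106  0.064]
side board_grip [265.9 205.7] 0.53 [ 0.431 -0.006  0.064]
side board_tongue [255.5 219.4] 0.84 [ 0.388 -0.014  0.006]
side board_tongue [360.6 231.9] 0.59 [ 0.783 -0.092  0.006]
```

View pics/c4.png

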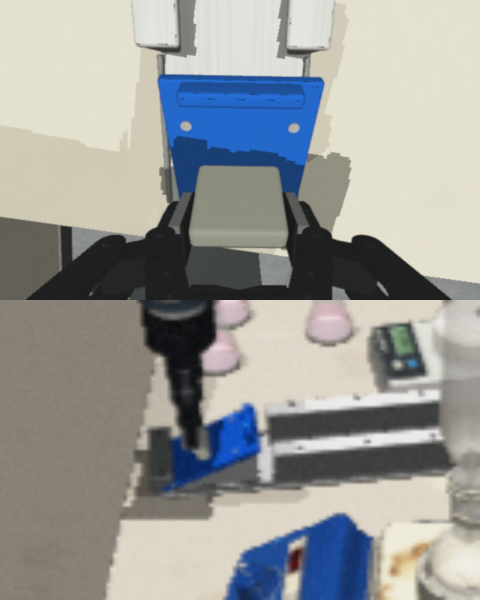

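The board is tipped up about 28° in the grip (picture centre), with the tongue still under the ridge. I'll draw it out along its own plane and then lift.

Request:
{"method": "servo_tool", "body": {"commands": [{"tx":4,"ty":0.6,"tz":0.5,"roll":0},{"tx":8,"ty":1.3,"tz":2.5,"roll":0},{"tx":12,"ty":1.9,"tz":5,"roll":0},{"tx":16,"ty":2.6,"tz":8,"roll":0},{"tx":20,"ty":3.2,"tz":11,"roll":0},{"tx":21,"ty":3.4,"tz":20,"roll":0},{"tx":21,"ty":3.4,"tz":40,"roll":0},{"tx":21,"ty":3.4,"tz":70,"roll":0},{"tx":21,"ty":3.4,"tz":100,"roll":0},{"tx":21,"ty":3.4,"tz":100,"roll":0}]}}

```text
time: 8.9
tool_pos: [0.4468, -0.0155, 0.1535]
eef_rot: [0.997, 0.082, 0.003, 0.0]
contact_force: [0.4, 0.5, 0.4]
finger_gap: 0.0255
finger_force: 0.0
```

```bash
python3 - <<'E'
from look import *
o=look(["wrist","side"],["board","board_grip","board_tongue"])
f=o["wrist"]["frame"];g=cv2.resize(o["side"]["frame"][140:260,200:400],None,fx=3,fy=3)
im=np.vstack([cv2.resize(f,(400,250)),cv2.resize(g,(400,240))])
cv2.imwrite("pics/c5.png",im[...,::-1])
E
```

```text
t 8.9 [ 0.447 -0.016  0.154] [0.997 0.082 0.003 0.   ] F [0.364 0.496 0.41 ] gap 0.0255 ff 0.0
wrist board [318.2 175.7] 0.96 [ 0.457 -0.015  0.006]
wrist board_grip [317.3 204.9] 0.58 [ 0.45  -0.016  0.064]
wrist board_tongue [314.7 246.2] 0.81 [ 0.394 -0.023  0.006]
side board [275.6 216.6] 0.79 [0.463 0.003 0.006]
side board [380.  235.4] 0.62 [ 0.852 -0.113  0.006]
side board_grip [271.2 206.5] 0.9 [ 0.451 -0.011  0.064]
side board_grip [376.5 220.3] 0.73 [ 0.837 -0.098  0.064]
side board_tongue [360.3 230.2] 0.73 [ 0.782 -0.082  0.006]
side board_tongue [255.9 217.8] 0.69 [ 0.388 -0.004  0.006]
```

View pics/c5.png

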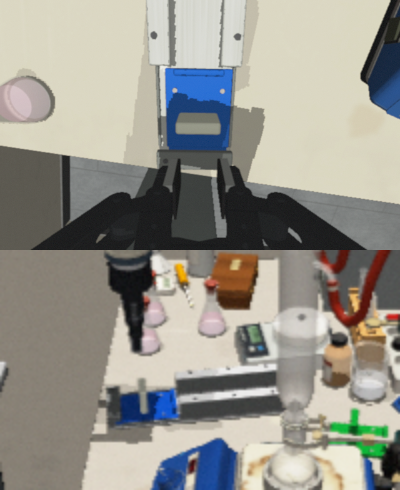

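The lift came up empty: the grip slipped and the board dropped back flat into the bay. I'll regrip, relieve the tongue's pressure on the ridge after tipping, and check in smaller steps.

Request:
{"method": "servo_tool", "body": {"commands": [{"tx":4,"ty":1,"tz":0,"roll":0},{"tx":4,"ty":1,"tz":0,"roll":0},{"tx":4,"ty":1,"tz":0,"roll":0},{"tx":4,"ty":1,"tz":-50,"roll":0},{"tx":4,"ty":1,"tz":-100,"roll":0},{"tx":4,"ty":1,"tz":-125,"roll":0},{"tx":4,"ty":1,"tz":-125,"roll":0}], "claw": 1}}

```text
time: 10.18
tool_pos: [0.4475, -0.0144, 0.0245]
eef_rot: [0.997, 0.082, -0.002, -0.0]
contact_force: [0.1, -0.4, 0.1]
finger_gap: 0.0854
finger_force: 0.0
```

Request:
{"method": "servo_tool", "body": {"commands": [{"tx":0,"ty":0,"tz":0,"roll":0},{"tx":0,"ty":0,"tz":0,"roll":0},{"tx":0,"ty":0,"tz":0,"roll":0},{"tx":0,"ty":0,"tz":0,"roll":0},{"tx":0,"ty":0,"tz":0,"roll":0}], "claw": 0.2}}

```text
time: 10.8
tool_pos: [0.45, -0.0143, 0.0274]
eef_rot: [0.997, 0.082, 0.001, -0.0]
contact_force: [-1.9, 1.4, 7.3]
finger_gap: 0.0492
finger_force: 61.8
```

Request:
{"method": "servo_tool", "body": {"commands": [{"tx":-3,"ty":-0.5,"tz":3.3,"roll":0},{"tx":-5.7,"ty":-0.9,"tz":6.4,"roll":0},{"tx":-9,"ty":-1.4,"tz":9.4,"roll":0},{"tx":-12.1,"ty":-2,"tz":12,"roll":0},{"tx":-15.6,"ty":-2.5,"tz":14.6,"roll":0},{"tx":-19.2,"ty":-3.1,"tz":16.8,"roll":0},{"tx":-23,"ty":-3.7,"tz":18.9,"roll":0},{"tx":-27.5,"ty":-4.4,"tz":21,"roll":0},{"tx":-29,"ty":-4.6,"tz":21.6,"roll":0}]}}

```text
time: 11.92
tool_pos: [0.4248, -0.0184, 0.0477]
eef_rot: [0.997, 0.081, 0.005, -0.0]
contact_force: [21.9, 12.2, -41.7]
finger_gap: 0.0489
finger_force: 70.2
```

Request:
{"method": "servo_tool", "body": {"commands": [{"tx":2,"ty":0.3,"tz":-1,"roll":0},{"tx":4,"ty":0.6,"tz":-1,"roll":0},{"tx":6,"ty":1,"tz":0,"roll":0},{"tx":6,"ty":1,"tz":0,"roll":0}]}}

```text
time: 12.42
tool_pos: [0.4259, -0.018, 0.0469]
eef_rot: [0.997, 0.082, 0.0, 0.0]
contact_force: [7.9, 1.5, -24.9]
finger_gap: 0.0492
finger_force: 51.9
```

Request:
{"method": "servo_tool", "body": {"commands": [{"tx":3,"ty":0.5,"tz":0,"roll":0},{"tx":6,"ty":1,"tz":1,"roll":0},{"tx":6,"ty":1,"tz":1,"roll":0}]}}

```text
time: 12.8
tool_pos: [0.4266, -0.0178, 0.0466]
eef_rot: [0.997, 0.082, -0.005, 0.0]
contact_force: [-5.5, -8.3, -26.6]
finger_gap: 0.0491
finger_force: 68.2
```

```bash
python3 - <<'E'
from look import *
o=look(["wrist","side"],["board_tongue"])
f=o["wrist"]["frame"];g=cv2.resize(o["side"]["frame"][180:240,230:330],None,fx=6,fy=6)
im=np.vstack([cv2.resize(f,(400,250)),cv2.resize(g,(500,300))[:,:400]])
cv2.imwrite("pics/c6.png",im[...,::-1])
E
```

```text
t 12.8 [ 0.427 -0.018  0.047] [ 0.997  0.082 -0.005  0.   ] F [ -5.485  -8.325 -26.583] gap 0.0491 ff 68.2
side board_tongue [256.9 221.1] 0.71 [ 0.394 -0.025  0.006]
side board_tongue [359.7 232. ] 0.66 [ 0.779 -0.093  0.006]
```

View pics/c6.png

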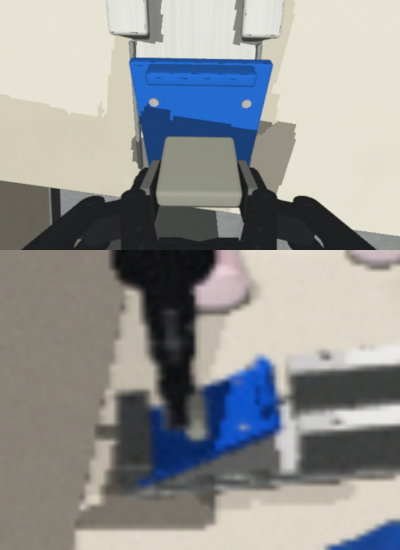

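The board is tilted, but the tongue still seems pressed up against the overhang. I'll ease it down and pull outwards.

Request:
{"method": "servo_tool", "body": {"commands": [{"tx":0,"ty":0,"tz":-2,"roll":0},{"tx":0,"ty":0,"tz":-3,"roll":0},{"tx":0,"ty":0,"tz":-3,"roll":0}]}}

```text
time: 13.38
tool_pos: [0.4293, -0.0173, 0.0454]
eef_rot: [0.997, 0.082, -0.003, -0.0]
contact_force: [-6.4, -4.0, -0.1]
finger_gap: 0.0492
finger_force: 71.5
```

Request:
{"method": "servo_tool", "body": {"commands": [{"tx":2,"ty":0.3,"tz":0,"roll":0},{"tx":4,"ty":0.6,"tz":0,"roll":0},{"tx":4,"ty":0.6,"tz":0,"roll":0}]}}

```text
time: 13.75
tool_pos: [0.4364, -0.0164, 0.046]
eef_rot: [0.997, 0.082, 0.0, 0.0]
contact_force: [-1.9, 1.2, 3.1]
finger_gap: 0.0491
finger_force: 71.6
```

Request:
{"method": "servo_tool", "body": {"commands": [{"tx":3,"ty":0.5,"tz":1,"roll":0},{"tx":6,"ty":1,"tz":3,"roll":0},{"tx":10,"ty":1.6,"tz":6,"roll":0},{"tx":10,"ty":1.6,"tz":6,"roll":0}]}}

```text
time: 14.25
tool_pos: [0.4403, -0.015, 0.0499]
eef_rot: [0.997, 0.082, -0.006, -0.0]
contact_force: [-13.1, -4.0, -2.9]
finger_gap: 0.0491
finger_force: 70.6
```

Request:
{"method": "servo_tool", "body": {"commands": [{"tx":2,"ty":0,"tz":5,"roll":0},{"tx":2,"ty":0,"tz":15,"roll":0},{"tx":2,"ty":0,"tz":25,"roll":0},{"tx":2,"ty":0,"tz":25,"roll":0}]}}

```text
time: 14.75
tool_pos: [0.4499, -0.0148, 0.078]
eef_rot: [0.997, 0.082, 0.002, 0.0]
contact_force: [0.4, -0.3, -1.2]
finger_gap: 0.0492
finger_force: 73.2
```

```bash
python3 - <<'E'
from look import *
o=look(["wrist","side"],["board","board_tongue","board_grip"])
f=o["wrist"]["frame"];g=cv2.resize(o["side"]["frame"][170:240,230:330],None,fx=6,fy=6)
im=np.vstack([cv2.resize(f,(400,250)),cv2.resize(g,(500,350))[:,:400]])
cv2.imwrite("pics/c7.png",im[...,::-1])
E
```

```text
t 14.75 [ 0.45  -0.015  0.078] [0.997 0.082 0.002 0.   ] F [ 0.385 -0.284 -1.204] gap 0.0492 ff 73.2
wrist board [317.6 203. ] 0.71 [ 0.46  -0.014  0.006]
wrist board_grip [317.4 321.7] 0.56 [ 0.414 -0.022  0.064]
side board [379.3 237.8] 0.78 [ 0.848 -0.126  0.006]
side board [275.5 208.1] 0.66 [0.458 0.058 0.006]
side board_tongue [260.8 215.4] 0.75 [0.405 0.011 0.006]
side board_tongue [361.8 233.5] 0.63 [ 0.786 -0.102  0.006]
side board_tongue [292.  218.2] 0.4 [ 0.526 -0.008  0.006]
side board_grip [269.2 197.3] 0.75 [0.438 0.049 0.064]
side board_grip [377.2 221.1] 0.66 [ 0.839 -0.103  0.064]
```

View pics/c7.png

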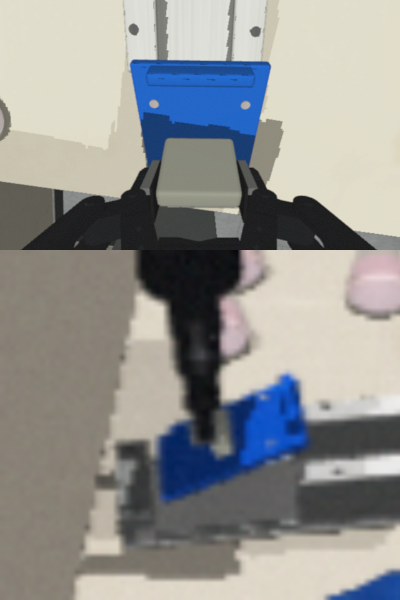

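The board is free and held tilted at about 26°. I'll carry it to the right and lay it down.

Request:
{"method": "servo_tool", "body": {"commands": [{"tx":0,"ty":0,"tz":20,"roll":0},{"tx":0,"ty":-15,"tz":40,"roll":0},{"tx":-5,"ty":-50,"tz":40,"roll":0},{"tx":-10,"ty":-95,"tz":40,"roll":0},{"tx":-15,"ty":-130,"tz":40,"roll":0},{"tx":-20,"ty":-140,"tz":20,"roll":0},{"tx":-20,"ty":-140,"tz":-10,"roll":0},{"tx":-20,"ty":-140,"tz":-32,"roll":0},{"tx":-20,"ty":-140,"tz":-32,"roll":0}]}}

```text
time: 16.27
tool_pos: [0.4267, -0.1544, 0.0432]
eef_rot: [0.997, 0.082, -0.002, -0.001]
contact_force: [-0.6, -0.4, -0.9]
finger_gap: 0.049
finger_force: 73.2
```

Request:
{"method": "servo_tool", "body": {"commands": [{"tx":0,"ty":0,"tz":-5,"roll":0},{"tx":4,"ty":0.6,"tz":-8,"roll":0},{"tx":8,"ty":1.3,"tz":-11,"roll":0},{"tx":12,"ty":2,"tz":-14,"roll":0},{"tx":16,"ty":2.6,"tz":-17,"roll":0},{"tx":20,"ty":3.2,"tz":-20,"roll":0},{"tx":24,"ty":4,"tz":-23,"roll":0},{"tx":26,"ty":4,"tz":-25,"roll":0},{"tx":26,"ty":4,"tz":-25,"roll":0}]}}

```text
time: 17.4
tool_pos: [0.4498, -0.1511, 0.0235]
eef_rot: [0.997, 0.083, -0.004, -0.0]
contact_force: [-34.3, -5.3, 78.9]
finger_gap: 0.0487
finger_force: 85.1
```

```bash
python3 - <<'E'
from look import *
o=look(["wrist","side"],["board","board_tongue","board_grip"])
f=o["wrist"]["frame"];g=cv2.resize(o["side"]["frame"][170:260,230:358],None,fx=5,fy=5)
im=np.vstack([cv2.resize(f,(400,250)),cv2.resize(g,(400,281))])
cv2.imwrite("pics/c8.png",im[...,::-1])
E
```

```text
t 17.4 [ 0.45  -0.151  0.023] [ 0.997  0.083 -0.004 -0.   ] F [-34.327  -5.27   78.86 ] gap 0.0487 ff 85.1
wrist board [319.  233.1] 0.56 [ 0.461 -0.151  0.006]
wrist board [318.1 341. ] 0.53 [ 0.399 -0.161  0.006]
wrist board_tongue [315.7 338.1] 0.71 [ 0.401 -0.159  0.006]
wrist board_grip [318.7 320.7] 0.9 [ 0.453 -0.152  0.064]
side board [381.1 236.6] 0.68 [ 0.855 -0.12   0.006]
side board [270.8 240.2] 0.55 [ 0.457 -0.138  0.006]
side board_tongue [251.7 241.4] 0.88 [ 0.389 -0.144  0.006]
side board_tongue [358.3 230.5] 0.86 [ 0.775 -0.084  0.006]
side board_grip [268.9 232.1] 0.9 [ 0.456 -0.164  0.064]
side board_grip [377.3 222.6] 0.71 [ 0.838 -0.112  0.064]
```

View pics/c8.png

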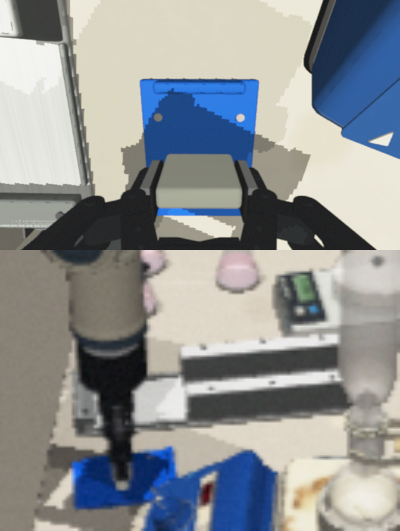

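The board lies flat on the table, so I release it and go look over the flasks.

Request:
{"method": "servo_tool", "body": {"commands": [{"tx":0,"ty":0,"tz":4,"roll":0},{"tx":0,"ty":0,"tz":4,"roll":0},{"tx":0,"ty":0,"tz":4,"roll":0},{"tx":0,"ty":0,"tz":4,"roll":0},{"tx":0,"ty":0,"tz":50,"roll":0},{"tx":0,"ty":0,"tz":110,"roll":0},{"tx":0,"ty":20,"tz":170,"roll":0},{"tx":-5,"ty":60,"tz":220,"roll":0},{"tx":-10,"ty":110,"tz":260,"roll":0},{"tx":-15,"ty":165,"tz":285,"roll":0}], "claw": 1}}

```text
time: 19.05
tool_pos: [0.4394, 0.0134, 0.3055]
eef_rot: [0.997, 0.081, 0.001, 0.0]
contact_force: [1.1, -0.0, 0.3]
finger_gap: 0.0856
finger_force: 0.0
```

Request:
{"method": "servo_tool", "body": {"commands": [{"tx":0,"ty":60,"tz":10,"roll":0},{"tx":0,"ty":120,"tz":20,"roll":0},{"tx":0,"ty":175,"tz":30,"roll":0},{"tx":0,"ty":200,"tz":30,"roll":0},{"tx":0,"ty":200,"tz":30,"roll":0},{"tx":0,"ty":200,"tz":30,"roll":0}]}}

```text
time: 19.8
tool_pos: [0.4389, 0.2116, 0.3331]
eef_rot: [0.997, 0.082, -0.0, 0.0]
contact_force: [0.9, -0.2, 0.1]
finger_gap: 0.0854
finger_force: 0.0
```

```bash
python3 - <<'E'
from look import *
o=look(["wrist"],["flask_1","lane_mouth","groove_mouth"])
p=o["wrist"];f=p["frame"].astype(int)
m=((f[...,0]>150)&(f[...,1]<110)&(f[...,2]<110)).astype(np.uint8)
n,_,st,c=cv2.connectedComponentsWithStats(m)
for i in range(1,n):
    if st[i,4]>60: print("red",st[i],c[i],at_z(p,c[i],.118),at_z(p,c[i],.107))
save(p,"w9.png")
E
```

```text
t 19.8 [0.439 0.212 0.333] [ 0.997  0.082 -0.     0.   ] F [ 0.884 -0.24   0.098] gap 0.0854 ff 0.0
wrist flask_1 [238.6 136.1] 0.93 [0.442 0.317 0.   ]
wrist flask_1 [282.8  38.5] 0.9 [ 0.568  0.275 -0.   ]
wrist flask_1 [317.8 154.1] 0.84 [0.435 0.21  0.   ]
wrist lane_mouth [491.7 124.9] 0.95 [ 0.51  -0.006  0.006]
wrist groove_mouth [479.3 204.3] 0.82 [ 0.404 -0.022  0.006]
red [254   0  30  34 582] [267.278  18.287] [0.569 0.278 0.118] [0.571 0.28  0.107]
```

View pics/w9.png

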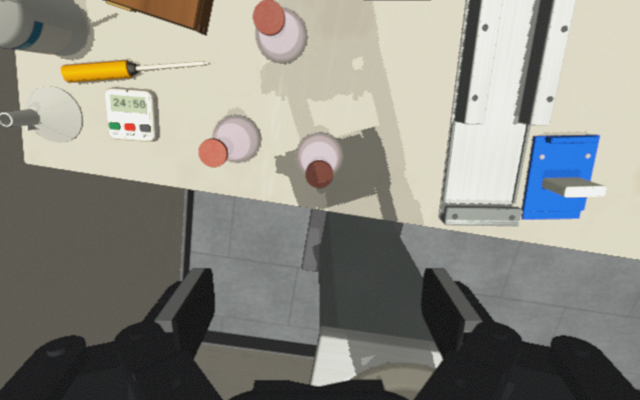

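The wrist view shows stoppers at (268,17), (213,152) and (319,174), with the board on the table at (562,175). Lip screws are visible at (475,98)/(548,97) and (485,28)/(565,28). I can use them for the lane's centre line.

```bash
python3 - <<'E'
from look import *
p=eyes.grab_frame("wrist");f=p["frame"].astype(int);g=f.sum(2)
P=[]
for u,v in [(475,98),(548,97),(485,28),(565,28),(455,216),(512,217)]:
    w=g[v-6:v+7,u-6:u+7];ww=np.clip(np.median(w)-60-w,0,None);V,U=np.mgrid[-6:7,-6:7]
    c=(u+(U*ww).sum()/ww.sum(),v+(V*ww).sum()/ww.sum());z=.05 if v<150 else .029
    P.append(at_z(p,c,z));print(np.round(c,1),P[-1])
a=(P[0]+P[1])/2;b=(P[2]+P[3])/2;c=(P[4]+P[5])/2;print("mids",a,b,c)
d=a-c;print(np.arctan2(d[1],d[0]),np.linalg.norm(d[:2]));d=b-c;print(np.arctan2(d[1],d[0]),np.linalg.norm(d[:2]),[np.linalg.norm(P[i]-P[i+1]) for i in (0,2,4)])
for box in [(190,130,240,170),(295,150,345,195)]:
    s=f[box[1]:box[3],box[0]:box[2]];m=(s[...,0]>s[...,1]*1.6)&(s[...,0]>70)
    V,U=np.nonzero(m);c=(U.mean()+box[0],V.mean()+box[1]);print("stop",c,len(U),at_z(p,c,.115))
E
```

```text
[474.   97.7] [0.537 0.045 0.05 ]
[549.2  98.8] [ 0.55  -0.041  0.05 ]
[484.1  27.4] [0.61  0.055 0.05 ]
[563.2  28.7] [ 0.623 -0.03   0.05 ]
[454.4 216.1] [0.388 0.018 0.029]
[511.3 217.1] [ 0.399 -0.057  0.029]
mids [0.544 0.002 0.05 ] [0.616 0.013 0.05 ] [ 0.394 -0.02   0.029]
0.14480670660327138 0.15156743141146195
0.14523096580126352 0.2247705335510904 [np.float64(0.0864822079726632), np.float64(0.08612643406627352), np.float64(0.07598801444388076)]
stop (np.float64(212.74529914529916), np.float64(152.92991452991453)) 585 [0.439 0.319 0.115]
stop (np.float64(320.2079207920792), np.float64(174.06930693069307)) 404 [0.435 0.207 0.115]
```

Request:
{"method": "servo_tool", "body": {"commands": [{"tx":-4,"ty":-3,"tz":-60,"roll":-0.015},{"tx":-4,"ty":-3,"tz":-120,"roll":-0.015},{"tx":-4,"ty":-3,"tz":-180,"roll":-0.015},{"tx":-4,"ty":-3,"tz":-225,"roll":-0.015},{"tx":-4,"ty":-3,"tz":-243,"roll":-0.015},{"tx":-4,"ty":-3,"tz":-243,"roll":-0.015}], "claw": 0.8}}

```text
time: 20.8
tool_pos: [0.4343, 0.2084, 0.0894]
eef_rot: [0.997, 0.074, -0.001, 0.001]
contact_force: [-0.1, -0.1, 0.9]
finger_gap: 0.0684
finger_force: 0.0
```

Request:
{"method": "servo_tool", "body": {"commands": [{"tx":0,"ty":0,"tz":0,"roll":0},{"tx":0,"ty":0,"tz":0,"roll":0},{"tx":0,"ty":0,"tz":0,"roll":0},{"tx":0,"ty":0,"tz":0,"roll":0},{"tx":0,"ty":0,"tz":0,"roll":0}], "claw": 0.1}}

```text
time: 21.42
tool_pos: [0.436, 0.2097, 0.0919]
eef_rot: [0.997, 0.074, 0.001, -0.0]
contact_force: [-0.8, -0.7, 6.6]
finger_gap: 0.0254
finger_force: 58.5
```

Request:
{"method": "servo_tool", "body": {"commands": [{"tx":0,"ty":0,"tz":20,"roll":0},{"tx":0,"ty":0,"tz":50,"roll":0},{"tx":0,"ty":0,"tz":50,"roll":0}]}}

```text
time: 21.8
tool_pos: [0.4368, 0.2101, 0.143]
eef_rot: [0.997, 0.074, 0.002, -0.001]
contact_force: [0.2, -0.9, 0.1]
finger_gap: 0.0246
finger_force: 59.1
```

```bash
python3 look.py 10 wrist,side flask_1,lane_mouth
```

```text
t 21.8 [0.437 0.21  0.143] [ 0.997  0.074  0.002 -0.001] F [ 0.16  -0.929  0.136] gap 0.0246 ff 59.1
wrist flask_1 [315.2 210.4] 0.96 [0.418 0.209 0.   ]
wrist flask_1 [186.3 165.8] 0.81 [0.44  0.318 0.   ]
wrist lane_mouth [602.4 137.3] 0.78 [ 0.513 -0.003  0.006]
wrist lane_mouth [318.1 208.7] 0.21 [0.422 0.207 0.006]
side flask_1 [270.8 177.6] 0.56 [0.418 0.293 0.   ]
side flask_1 [302.7 179.1] 0.55 [0.558 0.28  0.   ]
side flask_1 [274.4 169.6] 0.49 [0.429 0.359 0.   ]
side lane_mouth [293.8 216.7] 0.91 [0.533 0.002 0.006]
```

Request:
{"method": "servo_tool", "body": {"commands": [{"tx":5,"ty":-40,"tz":10,"roll":0},{"tx":10,"ty":-95,"tz":10,"roll":0},{"tx":15,"ty":-150,"tz":10,"roll":0},{"tx":20,"ty":-200,"tz":10,"roll":0},{"tx":23,"ty":-221,"tz":0,"roll":0},{"tx":23,"ty":-221,"tz":-25,"roll":0},{"tx":23,"ty":-221,"tz":-40,"roll":0},{"tx":23,"ty":-221,"tz":-44,"roll":0},{"tx":23,"ty":-221,"tz":-44,"roll":0}]}}

```text
time: 23.22
tool_pos: [0.4588, -0.0115, 0.0981]
eef_rot: [0.997, 0.075, 0.0, 0.0]
contact_force: [-7.0, -2.7, 26.8]
finger_gap: 0.0255
finger_force: 62.1
```

```bash
python3 look.py 11 wrist flask_1,lane_mouth,groove_mouth
```

```text
t 23.23 [ 0.459 -0.012  0.098] [0.997 0.075 0.    0.   ] F [-7.044 -2.702 26.831] gap 0.0255 ff 62.1
wrist flask_1 [318.9 212.5] 0.87 [ 0.453 -0.014  0.   ]
wrist lane_mouth [312.7 128.2] 0.76 [ 0.512 -0.001  0.006]
```

View pics/wrist_11.png

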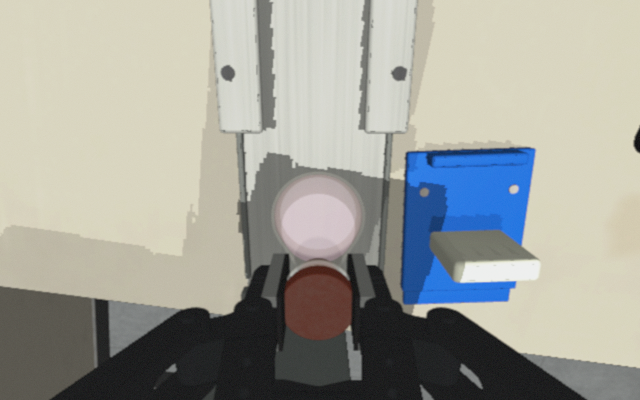

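The flask stands centred in front of the lane: flask at (317,215), lip screws at (228,72) and (399,73). I'll ease off and slide it in.

Request:
{"method": "servo_tool", "body": {"commands": [{"tx":5,"ty":1,"tz":1.5,"roll":0},{"tx":15,"ty":2.4,"tz":1.5,"roll":0},{"tx":27,"ty":4.5,"tz":1.5,"roll":0},{"tx":40,"ty":6.5,"tz":1.5,"roll":0},{"tx":55,"ty":9,"tz":1.5,"roll":0},{"tx":70,"ty":11,"tz":1.5,"roll":0},{"tx":85,"ty":13.3,"tz":1.5,"roll":0},{"tx":100,"ty":15.5,"tz":1.5,"roll":0}]}}

```text
time: 24.42
tool_pos: [0.5568, 0.0043, 0.0976]
eef_rot: [0.997, 0.075, -0.002, -0.0]
contact_force: [-4.7, -1.1, 7.6]
finger_gap: 0.025
finger_force: 64.4
```

Request:
{"method": "servo_tool", "body": {"commands": [{"tx":20,"ty":3,"tz":0,"roll":0},{"tx":40,"ty":6,"tz":0,"roll":0},{"tx":60,"ty":9,"tz":0,"roll":0},{"tx":80,"ty":12,"tz":0,"roll":0},{"tx":100,"ty":14.8,"tz":0,"roll":0},{"tx":114,"ty":17,"tz":0,"roll":0},{"tx":117,"ty":17.4,"tz":0,"roll":0},{"tx":117,"ty":17.4,"tz":0,"roll":0}]}}

```text
time: 25.42
tool_pos: [0.6748, 0.0214, 0.0978]
eef_rot: [0.997, 0.074, -0.0, -0.0]
contact_force: [-1.5, 0.5, 2.7]
finger_gap: 0.0251
finger_force: 64.3
```

Request:
{"method": "servo_tool", "body": {"commands": [{"tx":0,"ty":0,"tz":-0.5,"roll":0},{"tx":0,"ty":0,"tz":0,"roll":0},{"tx":0,"ty":0,"tz":0,"roll":0},{"tx":0,"ty":0,"tz":30,"roll":0},{"tx":0,"ty":0,"tz":70,"roll":0},{"tx":-20,"ty":30,"tz":110,"roll":0},{"tx":-40,"ty":80,"tz":120,"roll":0},{"tx":-60,"ty":135,"tz":120,"roll":0},{"tx":-80,"ty":190,"tz":120,"roll":0},{"tx":-95,"ty":235,"tz":120,"roll":0}], "claw": 0.8}}

```text
time: 26.68
tool_pos: [0.5792, 0.2581, 0.2184]
eef_rot: [0.997, 0.075, 0.0, -0.0]
contact_force: [-0.1, 1.5, 0.5]
finger_gap: 0.0684
finger_force: 0.0
```

Request:
{"method": "servo_tool", "body": {"commands": [{"tx":-10,"ty":23,"tz":0,"roll":0},{"tx":-10,"ty":23,"tz":0,"roll":0},{"tx":-10,"ty":23,"tz":0,"roll":0}]}}

```text
time: 27.05
tool_pos: [0.5704, 0.2786, 0.2181]
eef_rot: [0.997, 0.074, 0.0, 0.0]
contact_force: [0.0, 0.3, -0.5]
finger_gap: 0.0683
finger_force: 0.0
```

```bash
cat > stop.py <<'E'
from look import *
o=look(["wrist"],["flask_1"])
p=o["wrist"];f=p["frame"].astype(int)
m=((f[...,0]>f[...,1]*1.6)&(f[...,0]>70)&(f[...,1]<120)).astype(np.uint8)
n,_,st,c=cv2.connectedComponentsWithStats(m)
for i in range(1,n):
    if st[i,4]>150: print("red",st[i],c[i].round(),at_z(p,c[i],.115))
save(p,"stop.png")
E
python3 stop.py
```

```text
t 27.05 [0.57  0.279 0.218] [0.997 0.074 0.    0.   ] F [ 0.05   0.302 -0.518] gap 0.0683 ff 0.0
wrist flask_1 [319.8 169.1] 0.92 [0.571 0.276 0.   ]
wrist flask_1 [587.4 145. ] 0.74 [0.636 0.012 0.   ]
wrist flask_1 [263.7 274.6] 0.62 [0.442 0.32  0.   ]
red [299 183  39  39 965] [318. 202.] [0.571 0.278 0.115]
red [228 328  35  34 446] [244. 342.] [0.443 0.32  0.115]
```

Request:
{"method": "servo_tool", "body": {"commands": [{"tx":1,"ty":-0.5,"tz":-50,"roll":0},{"tx":1,"ty":-0.5,"tz":-100,"roll":0},{"tx":1,"ty":-0.5,"tz":-127,"roll":0},{"tx":1,"ty":-0.5,"tz":-127,"roll":0},{"tx":1,"ty":-0.5,"tz":-127,"roll":0}]}}

```text
time: 27.78
tool_pos: [0.5722, 0.2785, 0.0923]
eef_rot: [0.997, 0.074, 0.001, -0.0]
contact_force: [1.0, -0.4, -0.7]
finger_gap: 0.0682
finger_force: 0.0
```

Request:
{"method": "servo_tool", "body": {"commands": [{"tx":0,"ty":0,"tz":0,"roll":0},{"tx":0,"ty":0,"tz":0,"roll":0},{"tx":0,"ty":0,"tz":0,"roll":0},{"tx":0,"ty":0,"tz":0,"roll":0},{"tx":0,"ty":0,"tz":30,"roll":0},{"tx":0,"ty":0,"tz":75,"roll":0},{"tx":0,"ty":0,"tz":75,"roll":0}], "claw": 0.1}}

```text
time: 28.65
tool_pos: [0.5734, 0.2799, 0.1703]
eef_rot: [0.997, 0.074, 0.003, -0.001]
contact_force: [0.6, 0.3, -1.3]
finger_gap: 0.0249
finger_force: 59.0
```

Request:
{"method": "servo_tool", "body": {"commands": [{"tx":-22,"ty":-50,"tz":0,"roll":0},{"tx":-45,"ty":-100,"tz":0,"roll":0},{"tx":-68,"ty":-150,"tz":0,"roll":0},{"tx":-90,"ty":-200,"tz":0,"roll":0},{"tx":-105,"ty":-250,"tz":0,"roll":0},{"tx":-111,"ty":-287,"tz":0,"roll":0},{"tx":-111,"ty":-287,"tz":-20,"roll":0},{"tx":-111,"ty":-287,"tz":-50,"roll":0},{"tx":-111,"ty":-287,"tz":-60,"roll":0},{"tx":-111,"ty":-287,"tz":-60,"roll":0}]}}

```text
time: 29.9
tool_pos: [0.4595, -0.0082, 0.1056]
eef_rot: [0.997, 0.074, -0.001, -0.0]
contact_force: [0.8, -0.8, -0.3]
finger_gap: 0.025
finger_force: 59.2
```

```bash
python3 look.py 12 wrist flask_1,board_grip
```

```text
t 29.9 [ 0.46  -0.008  0.106] [ 0.997  0.074 -0.001 -0.   ] F [ 0.814 -0.758 -0.336] gap 0.025 ff 59.2
wrist flask_1 [318.7 208.3] 0.95 [ 0.455 -0.011  0.   ]
wrist board_grip [497. 266.] 0.77 [ 0.456 -0.114  0.064]
```

Request:
{"method": "servo_tool", "body": {"commands": [{"tx":0,"ty":-2.4,"tz":-4,"roll":0},{"tx":10,"ty":-0.9,"tz":-4,"roll":0},{"tx":25,"ty":1.3,"tz":-4,"roll":0},{"tx":40,"ty":3.5,"tz":-4,"roll":0},{"tx":55,"ty":5.7,"tz":-4,"roll":0},{"tx":75,"ty":8.7,"tz":-4,"roll":0},{"tx":95,"ty":11.7,"tz":-4,"roll":0},{"tx":115,"ty":14.6,"tz":-4,"roll":0},{"tx":135,"ty":17.6,"tz":-4,"roll":0},{"tx":150,"ty":19.8,"tz":-4,"roll":0}]}}

```text
time: 31.3
tool_pos: [0.6113, 0.0118, 0.1018]
eef_rot: [0.997, 0.074, -0.0, -0.0]
contact_force: [0.2, 0.1, -0.3]
finger_gap: 0.025
finger_force: 59.2
```

Request:
{"method": "servo_tool", "body": {"commands": [{"tx":3,"ty":0.4,"tz":0,"roll":0},{"tx":3,"ty":0.4,"tz":-1,"roll":0},{"tx":3,"ty":0.4,"tz":-1,"roll":0}]}}

```text
time: 31.68
tool_pos: [0.6125, 0.0118, 0.1009]
eef_rot: [0.997, 0.074, -0.0, -0.0]
contact_force: [0.2, -0.3, -0.6]
finger_gap: 0.0256
finger_force: 59.2
```

Request:
{"method": "servo_tool", "body": {"commands": [{"tx":0,"ty":0,"tz":-1,"roll":0},{"tx":0,"ty":0,"tz":-2,"roll":0},{"tx":0,"ty":0,"tz":-2,"roll":0}]}}

```text
time: 32.05
tool_pos: [0.613, 0.0119, 0.099]
eef_rot: [0.997, 0.074, -0.0, -0.0]
contact_force: [-0.8, 0.5, -0.8]
finger_gap: 0.0256
finger_force: 59.2
```

Request:
{"method": "servo_tool", "body": {"commands": [{"tx":0,"ty":0,"tz":0,"roll":0},{"tx":0,"ty":0,"tz":0,"roll":0},{"tx":0,"ty":0,"tz":0,"roll":0},{"tx":0,"ty":0,"tz":40,"roll":0},{"tx":-5,"ty":10,"tz":90,"roll":0},{"tx":-30,"ty":55,"tz":115,"roll":0},{"tx":-60,"ty":105,"tz":115,"roll":0},{"tx":-90,"ty":155,"tz":115,"roll":0},{"tx":-115,"ty":205,"tz":115,"roll":0},{"tx":-145,"ty":255,"tz":115,"roll":0}], "claw": 0.8}}

```text
time: 33.3
tool_pos: [0.4674, 0.2684, 0.2144]
eef_rot: [0.997, 0.074, 0.0, -0.0]
contact_force: [-0.3, -0.4, 0.4]
finger_gap: 0.0681
finger_force: 0.0
```

Request:
{"method": "servo_tool", "body": {"commands": [{"tx":-25,"ty":53,"tz":0,"roll":0},{"tx":-25,"ty":53,"tz":0,"roll":0},{"tx":-25,"ty":53,"tz":0,"roll":0}]}}

```text
time: 33.67
tool_pos: [0.4431, 0.3198, 0.2141]
eef_rot: [0.997, 0.075, 0.0, 0.0]
contact_force: [-0.1, -0.4, -0.2]
finger_gap: 0.068
finger_force: 0.0
```

```bash
python3 stop.py
```

```text
t 33.67 [0.443 0.32  0.214] [0.997 0.075 0.    0.   ] F [-0.133 -0.44  -0.178] gap 0.068 ff 0.0
wrist flask_1 [315.3 174.6] 0.71 [0.438 0.321 0.   ]
red [299 191  37  39 727] [314. 209.] [0.439 0.321 0.115]
```

Request:
{"method": "servo_tool", "body": {"commands": [{"tx":-3,"ty":1,"tz":-50,"roll":0},{"tx":-3,"ty":1,"tz":-100,"roll":0},{"tx":-3,"ty":1,"tz":-123,"roll":0},{"tx":-3,"ty":1,"tz":-123,"roll":0},{"tx":-3,"ty":1,"tz":-123,"roll":0}]}}

```text
time: 34.4
tool_pos: [0.4412, 0.3207, 0.0921]
eef_rot: [0.997, 0.074, 0.001, -0.0]
contact_force: [-1.0, -0.2, 0.3]
finger_gap: 0.068
finger_force: 0.0
```

Request:
{"method": "servo_tool", "body": {"commands": [{"tx":0,"ty":0,"tz":0,"roll":0},{"tx":0,"ty":0,"tz":0,"roll":0},{"tx":0,"ty":0,"tz":0,"roll":0},{"tx":0,"ty":0,"tz":0,"roll":0},{"tx":0,"ty":0,"tz":30,"roll":0},{"tx":0,"ty":0,"tz":60,"roll":0},{"tx":0,"ty":0,"tz":60,"roll":0}], "claw": 0.1}}

```text
time: 35.28
tool_pos: [0.4415, 0.322, 0.1535]
eef_rot: [0.997, 0.074, 0.002, -0.001]
contact_force: [-0.7, -0.3, -1.1]
finger_gap: 0.0254
finger_force: 59.0
```

Request:
{"method": "servo_tool", "body": {"commands": [{"tx":3,"ty":-50,"tz":0,"roll":0},{"tx":6,"ty":-105,"tz":0,"roll":0},{"tx":10,"ty":-160,"tz":0,"roll":0},{"tx":14,"ty":-215,"tz":0,"roll":0},{"tx":17,"ty":-270,"tz":0,"roll":0},{"tx":18,"ty":-315,"tz":0,"roll":0},{"tx":18,"ty":-332,"tz":-5,"roll":0},{"tx":18,"ty":-332,"tz":-30,"roll":0},{"tx":18,"ty":-332,"tz":-46,"roll":0},{"tx":18,"ty":-332,"tz":-46,"roll":0}]}}

```text
time: 36.52
tool_pos: [0.4568, -0.0105, 0.1036]
eef_rot: [0.997, 0.074, -0.002, -0.0]
contact_force: [-0.2, 0.9, -1.0]
finger_gap: 0.0251
finger_force: 59.1
```

```bash
python3 look.py - wrist flask_1,board_grip
```

```text
t 36.52 [ 0.457 -0.011  0.104] [ 0.997  0.074 -0.002 -0.   ] F [-0.232  0.855 -1.037] gap 0.0251 ff 59.1
wrist flask_1 [319.4 210.4] 0.72 [ 0.451 -0.014  0.   ]
wrist flask_1 [315.1 117.8] 0.72 [ 0.516 -0.001 -0.   ]
wrist board_grip [494.6 263. ] 0.72 [ 0.456 -0.113  0.064]
```

Request:
{"method": "servo_tool", "body": {"commands": [{"tx":5,"ty":0.5,"tz":-3,"roll":0},{"tx":15,"ty":2,"tz":-3,"roll":0},{"tx":28,"ty":4,"tz":-3,"roll":0},{"tx":40,"ty":5.7,"tz":-3,"roll":0},{"tx":55,"ty":7.9,"tz":-3,"roll":0},{"tx":70,"ty":10.1,"tz":-3,"roll":0},{"tx":85,"ty":12.3,"tz":-3,"roll":0},{"tx":94,"ty":13.6,"tz":-3.5,"roll":0},{"tx":94,"ty":13.6,"tz":-4.5,"roll":0},{"tx":94,"ty":13.6,"tz":-4.5,"roll":0}]}}

```text
time: 37.92
tool_pos: [0.5518, 0.0025, 0.1004]
eef_rot: [0.997, 0.074, -0.0, -0.0]
contact_force: [-0.5, 0.6, -0.5]
finger_gap: 0.0252
finger_force: 59.2
```

```bash
python3 - <<'E'
from look import *
o=look(["wrist","top","side"],["flask_1"])
w=cv2.resize(o["wrist"]["frame"],(480,300));s=cv2.resize(o["side"]["frame"][160:240,240:380],(480,274))
cv2.imwrite("pics/c13.png",np.vstack([w,s])[...,::-1])
E
```

```text
t 37.92 [0.552 0.002 0.1  ] [ 0.997  0.074 -0.    -0.   ] F [-0.503  0.633 -0.521] gap 0.0252 ff 59.2
wrist flask_1 [319.9 209.5] 0.66 [ 0.548 -0.001  0.   ]
wrist flask_1 [317.7 116.8] 0.66 [0.612 0.011 0.   ]
wrist flask_1 [310.1  10.7] 0.56 [0.674 0.025 0.   ]
top flask_1 [315.5 222.3] 0.62 [0.548 0.006 0.   ]
top flask_1 [308.5 186.6] 0.51 [0.677 0.028 0.   ]
top flask_1 [316.7 233.3] 0.21 [0.509 0.002 0.   ]
side flask_1 [296.7 213.5] 0.57 [0.542 0.03  0.   ]
side flask_1 [310.4 214. ] 0.5 [0.596 0.027 0.   ]
side flask_1 [325.2 213.6] 0.45 [0.653 0.029 0.   ]
```

View pics/c13.png

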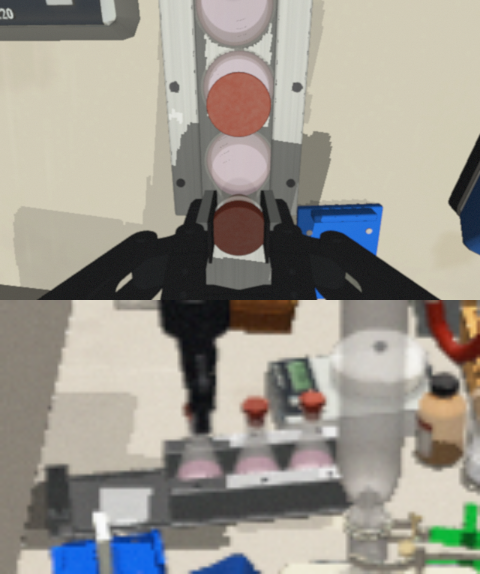

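All three flasks stand in the lane. I release the last one and look at the board.

Request:
{"method": "servo_tool", "body": {"commands": [{"tx":0,"ty":0,"tz":-1,"roll":0},{"tx":0,"ty":0,"tz":-1,"roll":0},{"tx":0,"ty":0,"tz":-1,"roll":0},{"tx":0,"ty":0,"tz":30,"roll":0},{"tx":0,"ty":0,"tz":80,"roll":0},{"tx":-30,"ty":-25,"tz":120,"roll":0},{"tx":-70,"ty":-60,"tz":140,"roll":0},{"tx":-105,"ty":-100,"tz":140,"roll":0},{"tx":-105,"ty":-115,"tz":130,"roll":0},{"tx":-105,"ty":-115,"tz":130,"roll":0}], "claw": 1}}

```text
time: 39.48
tool_pos: [0.4471, -0.1131, 0.2301]
eef_rot: [0.997, 0.073, -0.0, -0.0]
contact_force: [0.2, 0.0, -0.2]
finger_gap: 0.0856
finger_force: 0.0
```

```bash
cat > bd.py <<'E'
from look import *
o=look(["wrist"],["board_grip","board","board_tongue","flask_1"])
p=o["wrist"];f=p["frame"].astype(int)
m=((f[...,2]>f[...,0]+60)&(f[...,2]>110)&(f[...,2]>f[...,1]+40)).astype(np.uint8)
n,lab,st,c=cv2.connectedComponentsWithStats(m)
for i in range(1,n):
    if st[i,4]>1500:
        V,U=np.nonzero(lab==i);P=np.array([at_z(p,(u,v),.008)[:2] for u,v in zip(U,V)],np.float32)*1000
        print("blue",st[i],cv2.minAreaRect(P),cv2.boxPoints(cv2.minAreaRect(P)).round().tolist())
save(p,"bd.png")
E
python3 bd.py
```

```text
t 39.48 [ 0.447 -0.113  0.23 ] [ 0.997  0.073 -0.    -0.   ] F [ 0.17   0.019 -0.167] gap 0.0856 ff 0.0
wrist board_grip [322.1 174.6] 0.75 [ 0.454 -0.117  0.064]
wrist board_grip [324.2 211.5] 0.54 [ 0.42  -0.124  0.064]
wrist board [323.5 154.2] 0.72 [ 0.463 -0.118  0.006]
wrist board [214.5  83.7] 0.65 [ 0.515 -0.002  0.006]
wrist board_tongue [324.6 212.1] 0.68 [ 0.4   -0.128  0.006]
wrist flask_1 [214.1  43.9] 0.96 [0.552 0.002 0.   ]
blue [  433     0   207   207 25365] ((537.4807739257812, -329.6621398925781), (197.02780151367188, 222.96827697753906), 8.428312301635742) [[424.0, -234.0], [456.0, -454.0], [651.0, -426.0], [619.0, -205.0]]
blue [ 278  101   85  113 7408] ((457.03619384765625, -116.6191177368164), (114.78182983398438, 83.27915954589844), 10.593151092529297) [[393.0, -86.0], [408.0, -168.0], [521.0, -147.0], [506.0, -65.0]]
```

View pics/bd.png

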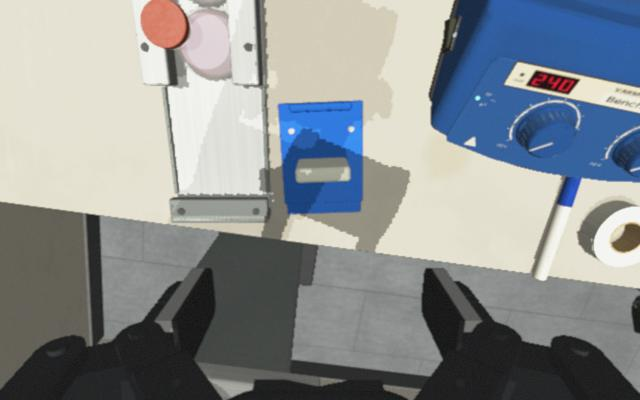

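The board has been knocked nearer the carrier: its grip is at (322,172), which is about (0.4535,-0.1175), yaw 0.185. I'll grip it there.

Request:
{"method": "servo_tool", "body": {"commands": [{"tx":6.5,"ty":-4.5,"tz":-50,"roll":0.038},{"tx":6.5,"ty":-4.5,"tz":-100,"roll":0.038},{"tx":6.5,"ty":-4.5,"tz":-150,"roll":0.038},{"tx":6.5,"ty":-4.5,"tz":-190,"roll":0.038},{"tx":6.5,"ty":-4.5,"tz":-208,"roll":0.038},{"tx":6.5,"ty":-4.5,"tz":-208,"roll":0.038}]}}

```text
time: 40.48
tool_pos: [0.453, -0.1162, 0.0213]
eef_rot: [0.996, 0.094, -0.001, -0.001]
contact_force: [-0.7, 0.1, -0.2]
finger_gap: 0.0851
finger_force: 0.0
```

Request:
{"method": "servo_tool", "body": {"commands": [{"tx":0,"ty":0,"tz":0,"roll":0},{"tx":0,"ty":0,"tz":0,"roll":0},{"tx":0,"ty":0,"tz":0,"roll":0},{"tx":0,"ty":0,"tz":0,"roll":0},{"tx":0,"ty":0,"tz":0,"roll":0}], "claw": 0.2}}

```text
time: 41.1
tool_pos: [0.4546, -0.1171, 0.0239]
eef_rot: [0.996, 0.093, 0.001, 0.0]
contact_force: [-0.7, 2.0, 5.1]
finger_gap: 0.049
finger_force: 62.4
```

Request:
{"method": "servo_tool", "body": {"commands": [{"tx":0,"ty":0,"tz":10,"roll":0},{"tx":0,"ty":0,"tz":30,"roll":0},{"tx":0,"ty":0,"tz":60,"roll":0},{"tx":0,"ty":0,"tz":90,"roll":0},{"tx":0,"ty":0,"tz":90,"roll":-0.038},{"tx":0,"ty":0,"tz":90,"roll":-0.038}]}}

```text
time: 41.85
tool_pos: [0.4538, -0.1171, 0.1136]
eef_rot: [0.997, 0.074, 0.001, 0.0]
contact_force: [-1.0, 1.4, -1.1]
finger_gap: 0.0492
finger_force: 62.2
```

```bash
python3 bd.py
```

```text
t 41.85 [ 0.454 -0.117  0.114] [0.997 0.074 0.001 0.   ] F [-0.988  1.447 -1.066] gap 0.0492 ff 62.2
wrist board_grip [318.2 322.9] 0.75 [ 0.392 -0.128  0.064]
wrist board [319.2 240.1] 0.91 [ 0.423 -0.124  0.006]
wrist board_tongue [317.7 344.5] 0.63 [ 0.329 -0.137  0.006]
wrist flask_1 [156.1  32.7] 0.7 [0.551 0.004 0.   ]
blue [  482     0   158   220 21178] ((527.9150390625, -275.4041442871094), (159.03175354003906, 106.14608764648438), 23.59514808654785) [[434.0, -259.0], [476.0, -356.0], [622.0, -292.0], [580.0, -195.0]]
blue [  224   131   188   137 21035] ((453.1065979003906, -118.08143615722656), (103.85541534423828, 130.55970764160156), 8.55087947845459) [[392.0, -61.0], [411.0, -190.0], [514.0, -175.0], [495.0, -46.0]]
blue [ 250  335  136   14 1615] ((333.65924072265625, -135.95762634277344), (12.901477813720703, 113.06111907958984), 8.53156566619873) [[319.0, -81.0], [336.0, -193.0], [348.0, -191.0], [332.0, -79.0]]
```

Request:
{"method": "servo_tool", "body": {"commands": [{"tx":1,"ty":40,"tz":5,"roll":0},{"tx":2,"ty":85,"tz":5,"roll":0},{"tx":3,"ty":106,"tz":0,"roll":0},{"tx":3,"ty":106,"tz":-20,"roll":0},{"tx":3,"ty":106,"tz":-34,"roll":0},{"tx":3,"ty":106,"tz":-34,"roll":0}]}}

```text
time: 42.85
tool_pos: [0.4557, -0.0112, 0.0775]
eef_rot: [0.997, 0.074, -0.001, -0.0]
contact_force: [0.5, -0.3, -1.3]
finger_gap: 0.049
finger_force: 62.7
```

```bash
python3 - <<'E'
from look import *
o=look(["wrist"],["board","flask_1"]); save(o["wrist"],"w14.png")
E
```

```text
t 42.85 [ 0.456 -0.011  0.078] [ 0.997  0.074 -0.001 -0.   ] F [ 0.508 -0.25  -1.34 ] gap 0.049 ff 62.7
wrist board [321. 236.] 0.67 [ 0.443 -0.016  0.006]
wrist flask_1 [320.8  56.3] 0.78 [0.551 0.    0.   ]
```

Request:
{"method": "servo_tool", "body": {"commands": [{"tx":2,"ty":0.3,"tz":-3,"roll":0},{"tx":2,"ty":0.3,"tz":-6,"roll":0},{"tx":2,"ty":0.3,"tz":-9,"roll":0},{"tx":2,"ty":0.3,"tz":-12,"roll":0},{"tx":2,"ty":0.3,"tz":-12,"roll":0}]}}

```text
time: 43.62
tool_pos: [0.456, -0.011, 0.0666]
eef_rot: [0.997, 0.074, -0.002, -0.0]
contact_force: [-11.5, -2.7, 15.0]
finger_gap: 0.0491
finger_force: 65.5
```

Request:
{"method": "servo_tool", "body": {"commands": [{"tx":0,"ty":0,"tz":-3,"roll":0},{"tx":0,"ty":0,"tz":-6,"roll":0},{"tx":0,"ty":0,"tz":-9,"roll":0},{"tx":0,"ty":0,"tz":-12,"roll":0},{"tx":0,"ty":0,"tz":-14,"roll":0},{"tx":0,"ty":0,"tz":-14,"roll":0}]}}

```text
time: 44.38
tool_pos: [0.4526, -0.011, 0.0517]
eef_rot: [0.997, 0.074, -0.006, -0.0]
contact_force: [-18.3, -3.0, 13.9]
finger_gap: 0.0492
finger_force: 62.5
```

```bash
cat > tilt.py <<'E'
# tilt estimate: fit board pitch about pads from the blue plate's top face width at fence edge: bottom-left/right extents
from look import *
o=look(["wrist","side"],["board","board_tongue","flask_1"])
p=o["wrist"];f=p["frame"].astype(int)
m=((f[...,2]>f[...,0]+60)&(f[...,2]>110)&(f[...,2]>f[...,1]+40)).astype(np.uint8)
m[:, :150]=0;m[:,470:]=0
rows=[(v,np.flatnonzero(m[v])) for v in range(400)]
rows=[(v,c[0],c[-1]) for v,c in rows if len(c)>60][:40:6]
print(rows)
s=r.read_state();P=s["tool_pos"]+[0,0,.022];y=.147
for th in (0,10,15,20,25,30):
    t=np.radians(th);q=[]
    for bx,by,bz in [(52,42,8),(52,-42,8),(52,0,22)]:
        dx,dz=(bx+10)/1e3,(bz-46)/1e3
        ax=dx*np.cos(t)-dz*np.sin(t);az=dx*np.sin(t)+dz*np.cos(t);b=by/1e3
        q.append(proj(p,P+[ax*np.cos(y)-b*np.sin(y),ax*np.sin(y)+b*np.cos(y),az]).round(0).tolist())
    print(th,q)
save(p,"tilt_w.png");save(o["side"],"tilt_s.png")
E
python3 tilt.py
```

```text
t 44.38 [ 0.453 -0.011  0.052] [ 0.997  0.074 -0.006 -0.   ] F [-18.293  -2.977  13.943] gap 0.0492 ff 62.5
wrist board [318.8 221. ] 0.78 [ 0.459 -0.012  0.006]
wrist flask_1 [321.8  43.1] 0.93 [0.551 0.001 0.   ]
wrist flask_1 [320.3 220. ] 0.31 [ 0.458 -0.013  0.   ]
side board [277.5 212.6] 0.7 [0.468 0.029 0.006]
side board [378.4 237.1] 0.7 [ 0.845 -0.122  0.006]
side board_tongue [359.8 230.8] 0.7 [ 0.78  -0.086  0.006]
side board_tongue [262.2 217. ] 0.67 [0.412 0.001 0.006]
side flask_1 [327.2 213.1] 0.74 [0.661 0.032 0.   ]
side flask_1 [296.8 214.7] 0.72 [0.543 0.023 0.   ]
side flask_1 [313.6 213.5] 0.51 [0.608 0.03  0.   ]
[(117, np.int64(214), np.int64(321)), (123, np.int64(209), np.int64(429)), (129, np.int64(209), np.int64(430)), (135, np.int64(210), np.int64(429)), (141, np.int64(211), np.int64(427)), (147, np.int64(212), np.int64(426)), (153, np.int64(213), np.int64(425))]
0 [[220.0, 127.0], [412.0, 127.0], [316.0, 131.0]]
10 [[211.0, 115.0], [420.0, 116.0], [315.0, 125.0]]
15 [[206.0, 111.0], [425.0, 111.0], [315.0, 124.0]]
20 [[201.0, 108.0], [430.0, 108.0], [315.0, 125.0]]
25 [[195.0, 106.0], [436.0, 106.0], [315.0, 127.0]]
30 [[188.0, 105.0], [442.0, 106.0], [315.0, 131.0]]
```

Request:
{"method": "servo_tool", "body": {"commands": [{"tx":2,"ty":0.3,"tz":-2,"roll":0},{"tx":4,"ty":0.6,"tz":-4,"roll":0},{"tx":4,"ty":0.6,"tz":-5,"roll":0},{"tx":4,"ty":0.6,"tz":-5,"roll":0}]}}

```text
time: 45.28
tool_pos: [0.4551, -0.0104, 0.0465]
eef_rot: [0.997, 0.074, -0.007, -0.0]
contact_force: [-22.2, -3.9, 18.0]
finger_gap: 0.0491
finger_force: 60.2
```

```bash
python3 tilt.py | grep -v side
```

```text
t 45.27 [ 0.455 -0.01   0.047] [ 0.997  0.074 -0.007 -0.   ] F [-22.166  -3.943  17.995] gap 0.0491 ff 60.2
wrist board [318.2 219. ] 0.95 [ 0.465 -0.01   0.006]
wrist flask_1 [322.3  49.5] 0.8 [0.55  0.001 0.   ]
[(119, np.int64(208), np.int64(341)), (125, np.int64(204), np.int64(433)), (131, np.int64(203), np.int64(435)), (137, np.int64(204), np.int64(434)), (143, np.int64(206), np.int64(432)), (149, np.int64(207), np.int64(431)), (155, np.int64(209), np.int64(429))]
0 [[220.0, 127.0], [412.0, 127.0], [316.0, 131.0]]
10 [[211.0, 115.0], [420.0, 116.0], [315.0, 125.0]]
15 [[206.0, 111.0], [425.0, 111.0], [315.0, 124.0]]
20 [[201.0, 108.0], [430.0, 108.0], [315.0, 125.0]]
25 [[195.0, 106.0], [436.0, 106.0], [315.0, 127.0]]
30 [[188.0, 106.0], [442.0, 106.0], [315.0, 132.0]]
```

Request:
{"method": "servo_tool", "body": {"commands": [{"tx":-2,"ty":-0.3,"tz":2,"roll":0},{"tx":-5,"ty":-0.7,"tz":5,"roll":0},{"tx":-10,"ty":-1.5,"tz":5,"roll":0},{"tx":-15,"ty":-2.2,"tz":5,"roll":0},{"tx":-17,"ty":-2.5,"tz":5,"roll":0},{"tx":-17,"ty":-2.5,"tz":5,"roll":0}]}}

```text
time: 46.42
tool_pos: [0.4456, -0.0126, 0.0526]
eef_rot: [0.997, 0.074, -0.0, -0.0]
contact_force: [0.5, -0.1, -1.2]
finger_gap: 0.0489
finger_force: 62.0
```

```bash
python3 tilt.py; python3 - <<'E'
import cv2,numpy as np
w=cv2.resize(cv2.imread("pics/tilt_w.png"),(480,300));s=cv2.resize(cv2.imread("pics/tilt_s.png")[180:240,230:330],(480,288))
cv2.imwrite("pics/c15.png",np.vstack([w,s]))
E
```

```text
t 46.42 [ 0.446 -0.013  0.053] [ 0.997  0.074 -0.    -0.   ] F [ 0.51 -0.13 -1.24] gap 0.0489 ff 62.0
wrist board [320.1 221.4] 0.68 [ 0.452 -0.014  0.006]
wrist flask_1 [320.2  29.5] 0.81 [0.551 0.001 0.   ]
side board [277.3 210.2] 0.84 [0.466 0.044 0.006]
side board [380.7 235.8] 0.52 [ 0.854 -0.115  0.006]
side board_tongue [259.3 218. ] 0.55 [ 0.401 -0.006  0.006]
side flask_1 [312.4 216.6] 0.71 [0.604 0.01  0.   ]
side flask_1 [296.  215.1] 0.59 [0.54 0.02 0.  ]
side flask_1 [328.8 213.5] 0.55 [0.667 0.03  0.   ]
[(119, np.int64(208), np.int64(350)), (125, np.int64(204), np.int64(433)), (131, np.int64(204), np.int64(434)), (137, np.int64(205), np.int64(433)), (143, np.int64(206), np.int64(431)), (149, np.int64(208), np.int64(430)), (155, np.int64(209), np.int64(428))]
0 [[220.0, 126.0], [411.0, 127.0], [316.0, 130.0]]
10 [[212.0, 115.0], [420.0, 115.0], [315.0, 124.0]]
15 [[207.0, 110.0], [424.0, 111.0], [315.0, 123.0]]
20 [[201.0, 107.0], [429.0, 107.0], [315.0, 123.0]]
25 [[196.0, 105.0], [435.0, 105.0], [315.0, 125.0]]
30 [[189.0, 104.0], [441.0, 105.0], [315.0, 129.0]]
```

Request:
{"method": "servo_tool", "body": {"commands": [{"tx":0,"ty":0,"tz":-2.5,"roll":0},{"tx":-4,"ty":-0.6,"tz":-2.5,"roll":0},{"tx":-8,"ty":-1.2,"tz":-2.5,"roll":0},{"tx":-12,"ty":-1.8,"tz":-2.5,"roll":0},{"tx":-16,"ty":-2.4,"tz":-2.5,"roll":0},{"tx":-18,"ty":-2.7,"tz":-2.5,"roll":0},{"tx":-18,"ty":-2.7,"tz":-2.5,"roll":0}]}}

```text
time: 47.7
tool_pos: [0.4328, -0.0149, 0.0515]
eef_rot: [0.997, 0.074, 0.005, 0.0]
contact_force: [11.4, 5.6, -4.2]
finger_gap: 0.0489
finger_force: 64.3
```

```bash
python3 tilt.py|grep -v side
```

```text
t 47.7 [ 0.433 -0.015  0.051] [0.997 0.074 0.005 0.   ] F [11.364  5.648 -4.196] gap 0.0489 ff 64.3
wrist board [320.  216.4] 0.82 [ 0.443 -0.016  0.006]
wrist flask_1 [318.1   1.1] 0.69 [0.551 0.002 0.   ]
[(117, np.int64(205), np.int64(407)), (123, np.int64(201), np.int64(435)), (129, np.int64(200), np.int64(437)), (135, np.int64(201), np.int64(435)), (141, np.int64(203), np.int64(433)), (147, np.int64(204), np.int64(432)), (153, np.int64(206), np.int64(430))]
0 [[220.0, 127.0], [411.0, 127.0], [315.0, 130.0]]
10 [[212.0, 115.0], [419.0, 116.0], [315.0, 124.0]]
15 [[207.0, 111.0], [424.0, 111.0], [315.0, 123.0]]
20 [[202.0, 107.0], [429.0, 107.0], [315.0, 123.0]]
25 [[196.0, 105.0], [434.0, 105.0], [315.0, 125.0]]
30 [[190.0, 104.0], [440.0, 104.0], [315.0, 129.0]]
```

Request:
{"method": "servo_tool", "body": {"commands": [{"tx":2,"ty":0.3,"tz":-2,"roll":0},{"tx":2,"ty":0.3,"tz":-3,"roll":0},{"tx":2,"ty":0.3,"tz":-3,"roll":0}]}}

```text
time: 48.48
tool_pos: [0.4334, -0.015, 0.0485]
eef_rot: [0.997, 0.074, 0.004, 0.0]
contact_force: [6.4, 2.2, 5.3]
finger_gap: 0.0487
finger_force: 65.6
```

Request:
{"method": "servo_tool", "body": {"commands": [{"tx":-2,"ty":-0.3,"tz":0,"roll":0},{"tx":-4,"ty":-0.6,"tz":0,"roll":0},{"tx":-4,"ty":-0.6,"tz":0,"roll":0}]}}

```text
time: 48.85
tool_pos: [0.4324, -0.0153, 0.0491]
eef_rot: [0.997, 0.074, 0.007, 0.0]
contact_force: [14.5, 6.9, 0.9]
finger_gap: 0.0488
finger_force: 64.7
```

```bash
python3 tilt.py|head -8
```

```text
t 48.85 [ 0.432 -0.015  0.049] [0.997 0.074 0.007 0.   ] F [14.482  6.902  0.904] gap 0.0488 ff 64.7
wrist board [318.8 215.2] 0.89 [ 0.445 -0.015  0.006]
side board [274.6 212.7] 0.84 [0.457 0.028 0.006]
side board [380.8 234.2] 0.58 [ 0.855 -0.106  0.006]
side board_tongue [256.4 219.6] 0.89 [ 0.391 -0.016  0.006]
side board_tongue [361.1 231.5] 0.72 [ 0.785 -0.09   0.006]
side flask_1 [294.4 215.5] 0.61 [0.534 0.017 0.   ]
side flask_1 [328.4 211. ] 0.57 [0.666 0.046 0.   ]
```

I've no picture views left, so I'll test by force. If the tongue is under the ridge, a small lift will be resisted.

Request:
{"method": "servo_tool", "body": {"commands": [{"tx":2,"ty":0.3,"tz":2,"roll":0},{"tx":2,"ty":0.3,"tz":4,"roll":0},{"tx":2,"ty":0.3,"tz":7,"roll":0},{"tx":2,"ty":0.3,"tz":7,"roll":0}]}}

```text
time: 49.75
tool_pos: [0.4289, -0.0154, 0.0539]
eef_rot: [0.997, 0.074, 0.002, 0.0]
contact_force: [6.6, -1.0, -16.6]
finger_gap: 0.0486
finger_force: 67.8
```

```bash
python3 tilt.py|grep -v flask|head -8
```

```text
t 49.75 [ 0.429 -0.015  0.054] [0.997 0.074 0.002 0.   ] F [  6.641  -1.042 -16.624] gap 0.0486 ff 67.8
wrist board [319.3 208.5] 0.63 [ 0.443 -0.015  0.006]
side board [273. 211.] 0.92 [0.45  0.039 0.006]
side board [379.7 237.4] 0.83 [ 0.849 -0.124  0.006]
side board_tongue [257.  218.5] 0.76 [ 0.393 -0.009  0.006]
side board_tongue [358.9 231.2] 0.64 [ 0.777 -0.088  0.006]
[(115, np.int64(200), np.int64(435)), (121, np.int64(197), np.int64(439)), (127, np.int64(195), np.int64(441)), (133, np.int64(197), np.int64(440)), (139, np.int64(199), np.int64(438)), (145, np.int64(201), np.int64(436)), (151, np.int64(203), np.int64(434))]
0 [[220.0, 127.0], [411.0, 127.0], [316.0, 130.0]]
```

Request:
{"method": "servo_tool", "body": {"commands": [{"tx":0,"ty":0,"tz":-2,"roll":0},{"tx":-2,"ty":-0.3,"tz":-4,"roll":0},{"tx":-4,"ty":-0.6,"tz":-5,"roll":0},{"tx":-6,"ty":-0.9,"tz":-6,"roll":0},{"tx":-8,"ty":-1.2,"tz":-7,"roll":0},{"tx":-8,"ty":-1.2,"tz":-7,"roll":0}]}}

```text
time: 50.9
tool_pos: [0.4289, -0.0158, 0.0511]
eef_rot: [0.997, 0.074, 0.009, 0.0]
contact_force: [14.4, 12.0, 33.5]
finger_gap: 0.0487
finger_force: 74.3
```

```bash
python3 tilt.py|grep -v flask|head -8
```

```text
t 50.9 [ 0.429 -0.016  0.051] [0.997 0.074 0.009 0.   ] F [14.424 11.996 33.475] gap 0.0487 ff 74.3
wrist board [320.6 209.6] 0.89 [ 0.444 -0.016  0.006]
side board [270.8 210.6] 0.92 [0.441 0.042 0.006]
side board [378.5 237.8] 0.49 [ 0.845 -0.126  0.006]
side board_tongue [361.6 232. ] 0.78 [ 0.786 -0.093  0.006]
side board_tongue [256.5 216.9] 0.71 [0.39  0.001 0.006]
side board_tongue [313.3 212.3] 0.3 [0.607 0.03  0.006]
[(115, np.int64(201), np.int64(434)), (121, np.int64(198), np.int64(438)), (127, np.int64(196), np.int64(440)), (133, np.int64(198), np.int64(438)), (139, np.int64(200), np.int64(437)), (145, np.int64(202), np.int64(435)), (151, np.int64(203), np.int64(433))]
```

Request:
{"method": "servo_tool", "body": {"commands": [{"tx":0,"ty":0,"tz":2,"roll":0},{"tx":0,"ty":0,"tz":3,"roll":0},{"tx":0,"ty":0,"tz":3,"roll":0}]}}

```text
time: 51.68
tool_pos: [0.4267, -0.0161, 0.0523]
eef_rot: [0.997, 0.074, 0.007, 0.0]
contact_force: [14.6, 7.0, 4.7]
finger_gap: 0.049
finger_force: 70.3
```

Request:
{"method": "servo_tool", "body": {"commands": [{"tx":-2,"ty":-0.3,"tz":0,"roll":0},{"tx":-4,"ty":-0.6,"tz":0,"roll":0},{"tx":-5,"ty":-0.7,"tz":0,"roll":0},{"tx":-5,"ty":-0.7,"tz":0,"roll":0}]}}

```text
time: 52.18
tool_pos: [0.4244, -0.0166, 0.0532]
eef_rot: [0.997, 0.074, 0.009, 0.0]
contact_force: [19.0, 10.1, 8.5]
finger_gap: 0.0488
finger_force: 71.4
```

```bash
cat > fit.py <<'E'
# full fit of board pose in wrist picture: holes + nose corners
from look import *
from scipy.optimize import least_squares
p=eyes.grab_frame("wrist");f=p["frame"].astype(int)
m=((f[...,2]>f[...,0]+60)&(f[...,2]>110)&(f[...,2]>f[...,1]+40)).astype(np.uint8);m[:,:150]=0;m[:,470:]=0
n,lab,st,c=cv2.connectedComponentsWithStats(m);i=1+np.argmax(st[1:,4]);b=lab==i
V,U=np.nonzero(b);print("bbox",U.min(),V.min(),U.max(),V.max())
hull=cv2.convexHull(np.stack([U,V],1).astype(np.int32))
fill=np.zeros(m.shape,np.uint8);cv2.fillConvexPoly(fill,hull,1)
h=((fill>0)&~b&(f.min(2)>120)).astype(np.uint8)
n,_,st,c=cv2.connectedComponentsWithStats(h)
for k in range(1,n):
    if 15<st[k,4]: print("hole",st[k],c[k].round(1))
L=[];R=[]
for v in range(V.min()+14,V.min()+60,2):
    q=np.flatnonzero(b[v]);L.append((q[0],v));R.append((q[-1]+1,v))
L=np.array(L);R=np.array(R)
print("L",np.polyfit(L[:,1],L[:,0],1),"R",np.polyfit(R[:,1],R[:,0],1))
s=r.read_state()
def pt(x,bx,by,bz):
    t=x[0];y=.147;dx,dz=(bx+65)/1e3,bz/1e3
    a=x[1]+dx*np.cos(t)-dz*np.sin(t);z=x[2]+dx*np.sin(t)+dz*np.cos(t);bb=x[3]+by/1e3
    return np.array([.514+a*np.cos(y)-bb*np.sin(y),-.0025+a*np.sin(y)+bb*np.cos(y),z])
def res(x):
    e=[]
    for by,A in ((42,L),(-42,R)):
        P0=proj(p,pt(x,50,by,8));P1=proj(p,pt(x,15,by,8));n=np.array([-(P1-P0)[1],(P1-P0)[0]]);n/=np.linalg.norm(n)
        e+=list((A-P0)@n/np.sqrt(len(A))*3)
    w=proj(p,pt(x,52,30,8));w2=proj(p,pt(x,52,-30,8))
    top=[np.flatnonzero(b[:,int(round(q[0]))])[0] for q in (w,w2)]
    e+=[w[1]-top[0],w2[1]-top[1]]
    # grip constraint: pads centre at board (-10,z)
    t=x[0];P=s["tool_pos"];a=((P[0]-.514)*np.cos(.147)+(P[1]+.0025)*np.sin(.147))
    q=pt(x,-10,0,46);aq=x[1]+.055*np.cos(t)-.046*np.sin(t)
    e+=[(aq-a)/.0015,(q[2]-P[2]-.022)/.0015]
    return np.array(e,float)
best=min((least_squares(res,[np.radians(t0),-.115,.01,0],diff_step=1e-3) for t0 in (5,15,25,32)),key=lambda o:o.cost)
x=best.x;print("tilt",np.degrees(x[0]).round(1),"tip a,z,lat mm",(x[1:]*1000).round(1),"cost",round(best.cost,2),"tail",best.fun[-4:].round(2))
print("F",s["contact_force"],s["tool_pos"])
E
python3 fit.py
```

```text
bbox 191 112 444 228
hole [231 176  16  12 147] [238.8 181.7]
hole [389 176  16  12 147] [396.5 181.9]
L [  0.35  147.026] R [ -0.352 489.759]
tilt 35.9 tip a,z,lat mm [-110.7    6.1   -2. ] cost 2.33 tail [ 0.31 -0.6  -1.59  0.27]
F [19.366  9.857  7.884] [ 0.424 -0.017  0.053]
```

Request:
{"method": "servo_tool", "body": {"commands": [{"tx":2,"ty":0.3,"tz":-1,"roll":0},{"tx":5,"ty":0.7,"tz":-2.5,"roll":0},{"tx":8,"ty":1.2,"tz":-4,"roll":0},{"tx":11,"ty":1.6,"tz":-5.5,"roll":0},{"tx":14,"ty":2.1,"tz":-7.5,"roll":0},{"tx":14,"ty":2.1,"tz":-7.5,"roll":0}]}}

```text
time: 52.98
tool_pos: [0.4356, -0.0149, 0.0459]
eef_rot: [0.997, 0.074, 0.006, 0.0]
contact_force: [10.3, 5.5, 29.7]
finger_gap: 0.0488
finger_force: 81.4
```

```bash
python3 fit.py|tail -2; python3 look.py - side,top board_tongue,board
```

```text
tilt 26.6 tip a,z,lat mm [-111.4    3.    -2.2] cost 3.75 tail [-0.36 -0.1  -2.28  0.56]
F [ 9.204  4.905 29.907] [ 0.436 -0.015  0.046]
t 53.02 [ 0.436 -0.015  0.046] [0.997 0.074 0.007 0.   ] F [ 9.204  4.905 29.907] gap 0.0487 ff 81.4
side board_tongue [254.5 219.3] 0.9 [ 0.384 -0.014  0.006]
side board_tongue [361.4 232.4] 0.61 [ 0.785 -0.095  0.006]
side board [379.6 236. ] 0.71 [ 0.85  -0.116  0.006]
side board [270.8 210.9] 0.57 [0.441 0.04  0.006]
top board_tongue [341.6 156.5] 0.74 [ 0.783 -0.094  0.006]
top board_tongue [316.4 232.3] 0.6 [0.512 0.003 0.006]
top board [345.3 138.9] 0.65 [ 0.848 -0.109  0.006]
top board [321.5 246.9] 0.43 [ 0.461 -0.013  0.006]
```

Request:
{"method": "servo_tool", "body": {"commands": [{"tx":4,"ty":0.6,"tz":-2,"roll":0},{"tx":8,"ty":1.2,"tz":-5,"roll":0},{"tx":11,"ty":1.6,"tz":-7,"roll":0},{"tx":13,"ty":1.9,"tz":-9,"roll":0},{"tx":13,"ty":1.9,"tz":-9,"roll":0}]}}

```text
time: 53.95
tool_pos: [0.4469, -0.0132, 0.0361]
eef_rot: [0.997, 0.074, 0.005, 0.0]
contact_force: [8.8, 1.5, 22.8]
finger_gap: 0.0491
finger_force: 90.0
```

```bash
python3 fit.py|tail -2; python3 look.py - side board_tongue,board
```

```text
tilt 15.7 tip a,z,lat mm [-113.1    1.2   -1.9] cost 7.35 tail [ 0.01 -0.69 -3.1   1.5 ]
F [ 8.032  2.363 22.234] [ 0.447 -0.013  0.036]
t 54.0 [ 0.447 -0.013  0.036] [0.997 0.074 0.005 0.   ] F [ 8.032  2.363 22.234] gap 0.0487 ff 89.9
side board_tongue [257.9 219.7] 0.82 [ 0.397 -0.016  0.006]
side board_tongue [361.5 234.2] 0.55 [ 0.785 -0.106  0.006]
side board [275.2 215. ] 0.87 [0.46  0.013 0.006]
side board [380.4 237.3] 0.81 [ 0.852 -0.124  0.006]
side board [297.6 215.2] 0.21 [0.547 0.011 0.006]
```

Request:
{"method": "servo_tool", "body": {"commands": [{"tx":2,"ty":0.3,"tz":-2,"roll":0},{"tx":3.5,"ty":0.5,"tz":-4,"roll":0},{"tx":5,"ty":0.7,"tz":-6,"roll":0},{"tx":5,"ty":0.7,"tz":-7,"roll":0},{"tx":5,"ty":0.7,"tz":-7,"roll":0}]}}

```text
time: 54.78
tool_pos: [0.4526, -0.0126, 0.0293]
eef_rot: [0.997, 0.074, 0.006, 0.001]
contact_force: [9.4, 1.5, 20.3]
finger_gap: 0.0489
finger_force: 95.4
```

```bash
python3 fit.py; python3 look.py - side board_tongue,board,board_grip
```

```text
bbox 216 130 421 267
hole [220 133  11   3  17] [225.5 134.3]
hole [390 132  21   5  45] [399.  134.3]
hole [381 189  14  14 150] [387.5 195.2]
L [  0.113 200.653] R [ -0.118 437.341]
t 54.83 [ 0.453 -0.013  0.029] [0.997 0.074 0.006 0.001] F [10.541  0.378 21.192] gap 0.0489 ff 95.4
side board_tongue [361.3 233.1] 0.79 [ 0.785 -0.099  0.006]
side board [274.3 216.5] 0.95 [0.458 0.004 0.006]
side board [379.5 236.7] 0.59 [ 0.849 -0.12   0.006]
side board_grip [267.7 207.6] 0.95 [ 0.439 -0.018  0.064]Traceback (most recent call last):
  File "fit.py", line 37, in <module>
    best=min((least_squares(res,[np.radians(t0),-.115,.01,0],diff_step=1e-3) for t0 in (5,15,25,32)),key=lambda o:o.cost)
  File "fit.py", line 37, in <genexpr>
    best=min((least_squares(res,[np.radians(t0),-.115,.01,0],diff_step=1e-3) for t0 in (5,15,25,32)),key=lambda o:o.cost)
              ~~~~~~~~~~~~~^^^^^^^^^^^^^^^^^^^^^^^^^^^^^^^^^^^^^^^^^^^^^^^^^
    return func(*args, **kwargs)
    vector_fun = VectorFunction(
        fun_wrapped,
    ...<6 lines>...
        workers=workers
    )
    self._update_fun()
    ~~~~~~~~~~~~~~~~^^
    self.f = self.fun_wrapped(xp_copy(self.x))
             ~~~~~~~~~~~~~~~~^^^^^^^^^^^^^^^^^
    return np.atleast_1d(self.fun(x))
                         ~~~~~~~~^^^
    return self.f(x, *self.args, **self.kwargs)
           ~~~~~~^^^^^^^^^^^^^^^^^^^^^^^^^^^^^^
  File "fit.py", line 30, in res
    top=[np.flatnonzero(b[:,int(round(q[0]))])[0] for q in (w,w2)]
         ~~~~~~~~~~~~~~~~~~~~~~~~~~~~~~~~~~~~~^^^
IndexError: index 0 is out of bounds for axis 0 with size 0
```

Request:
{"method": "servo_tool", "body": {"commands": [{"tx":1,"ty":0.1,"tz":-2,"roll":0},{"tx":1,"ty":0.1,"tz":-4,"roll":0},{"tx":1,"ty":0.1,"tz":-4,"roll":0}]}}

```text
time: 55.4
tool_pos: [0.4544, -0.0126, 0.0256]
eef_rot: [0.997, 0.074, 0.006, 0.001]
contact_force: [11.6, 0.5, 22.9]
finger_gap: 0.049
finger_force: 97.4
```

```bash
python3 fit.py 2>/dev/null; python3 look.py - side board,board_grip
```

```text
bbox 219 134 417 267
hole [220 138   8   5  16] [224.2 140.6]
hole [391 138  24   5  63] [400.2 140.6]
hole [380 192  14  13 145] [386.6 197.9]
L [  0.091 205.937] R [ -0.095 432.08 ]
t 55.45 [ 0.454 -0.013  0.026] [0.997 0.074 0.006 0.001] F [12.028 -0.162 23.636] gap 0.0489 ff 97.4
side board [273.6 217.1] 0.79 [ 0.455 -0.     0.006]
side board [380.8 237.3] 0.76 [ 0.853 -0.124  0.006]
side board_grip [270.7 204.5] 0.81 [0.448 0.002 0.064]
side board_grip [376.4 220.6] 0.53 [ 0.836 -0.1    0.064]
```

Request:
{"method": "servo_tool", "body": {"commands": [{"tx":1,"ty":0.1,"tz":-2,"roll":0},{"tx":1,"ty":0.1,"tz":-4,"roll":0},{"tx":1,"ty":0.1,"tz":-6,"roll":0},{"tx":1,"ty":0.1,"tz":-6,"roll":0}]}}

```text
time: 56.1
tool_pos: [0.4558, -0.0124, 0.0222]
eef_rot: [0.997, 0.074, 0.007, 0.001]
contact_force: [-1.6, -0.4, 76.4]
finger_gap: 0.049
finger_force: 103.6
```

```bash
python3 fit.py 2>/dev/null; python3 look.py - side board,board_grip
```

```text
bbox 221 138 416 267
hole [393 144  18   4  38] [399.8 146. ]
hole [379 194  14  13 146] [385.7 200.2]
L [  0.068 210.832] R [ -0.077 427.933]
t 56.15 [ 0.456 -0.012  0.022] [0.997 0.074 0.007 0.001] F [-0.669  0.151 75.442] gap 0.0489 ff 103.6
side board [380.4 236.5] 0.74 [ 0.852 -0.119  0.006]
side board [278.7 218.5] 0.68 [ 0.476 -0.009  0.006]
side board_grip [378.  221.7] 0.66 [ 0.841 -0.107  0.064]
```

Request:
{"method": "servo_tool", "body": {"commands": [{"tx":0,"ty":0,"tz":5,"roll":0},{"tx":0,"ty":0,"tz":5,"roll":0}]}}

```text
time: 56.55
tool_pos: [0.4492, -0.0124, 0.0223]
eef_rot: [0.997, 0.074, 0.001, 0.0]
contact_force: [-0.3, -1.8, 25.3]
finger_gap: 0.0489
finger_force: 97.9
```

Request:
{"method": "servo_tool", "body": {"commands": [{"tx":0,"ty":0,"tz":0,"roll":0},{"tx":0,"ty":0,"tz":0,"roll":0},{"tx":0,"ty":0,"tz":0,"roll":0},{"tx":0,"ty":0,"tz":0,"roll":0},{"tx":0,"ty":0,"tz":40,"roll":0},{"tx":0,"ty":0,"tz":90,"roll":0},{"tx":0,"ty":0,"tz":120,"roll":0},{"tx":0,"ty":0,"tz":120,"roll":0}], "claw": 1}}

```text
time: 57.55
tool_pos: [0.4502, -0.0124, 0.1436]
eef_rot: [0.997, 0.074, 0.002, 0.0]
contact_force: [-0.7, -0.5, 0.1]
finger_gap: 0.0858
finger_force: 0.0
```

```bash
cat > chk.py <<'E'
from look import *
o=look(["wrist","side"],["board","board_grip","board_tongue","lane_mouth","groove_mouth","flask_1"])
p=o["wrist"];f=p["frame"].astype(int)
m=((f[...,2]>f[...,0]+60)&(f[...,2]>90)&(f[...,2]>f[...,1]+40)).astype(np.uint8);m[:,:200]=0;m[:,430:]=0
n,lab,st,c=cv2.connectedComponentsWithStats(m);i=1+np.argmax(st[1:,4]);b=lab==i;V,U=np.nonzero(b);print("bbox",st[i])
for v in range(V.min()+8,V.max(),14):
    q=np.flatnonzero(b[v]);A=at_z(p,(q[0],v),.014);B=at_z(p,(q[-1]+1,v),.014);print(v,q[0],q[-1],"w",round(np.linalg.norm(A-B)*1000,1),((A+B)/2)[:2])
print("edges",at_z(p,(U.mean(),V.min()),.028),at_z(p,(U.mean(),V.max()),.014))
save(p,"chk.png")
E
python3 chk.py
```

```text
t 57.55 [ 0.45  -0.012  0.144] [0.997 0.074 0.002 0.   ] F [-0.728 -0.468  0.101] gap 0.0858 ff 0.0
wrist board [319.1 183.2] 0.84 [ 0.457 -0.014  0.006]
wrist board_grip [316.7 221.3] 0.93 [ 0.445 -0.013  0.064]
wrist board_grip [313.7 106. ] 0.53 [ 0.518 -0.001  0.064]
wrist board_grip [317.  110.9] 0.2 [ 0.516 -0.003  0.064]
wrist board_tongue [317.5 259. ] 0.84 [ 0.39  -0.022  0.006]
wrist lane_mouth [314.6 110.7] 0.68 [ 0.513 -0.002  0.006]
wrist groove_mouth [316.4 243.9] 0.83 [ 0.404 -0.019  0.006]
wrist flask_1 [320.   57.2] 0.84 [0.551 0.    0.   ]
side board [272.6 215.8] 0.67 [0.451 0.008 0.006]
side board [381.6 235.9] 0.5 [ 0.857 -0.116  0.006]
side board_grip [269.1 203.4] 0.88 [0.441 0.009 0.064]
side board_grip [377.8 222.9] 0.61 [ 0.84  -0.114  0.064]
side board_grip [292.3 218.4] 0.31 [ 0.534 -0.085  0.064]
side board_tongue [361.  231.7] 0.81 [ 0.784 -0.091  0.006]
side lane_mouth [290.8 219. ] 0.81 [ 0.522 -0.013  0.006]
side groove_mouth [256.6 222.2] 0.73 [ 0.394 -0.032  0.006]
side flask_1 [328.2 216.2] 0.65 [0.665 0.012 0.   ]
side flask_1 [311.1 213.7] 0.49 [0.599 0.029 0.   ]
side flask_1 [295.7 215.4] 0.44 [0.539 0.018 0.   ]
bbox [  262   120   112   129 10553]
128 263 372 w 82.8 [ 0.501 -0.006]
142 263 372 w 83.8 [ 0.491 -0.008]
156 264 371 w 83.2 [ 0.48  -0.009]
170 265 370 w 82.6 [ 0.469 -0.011]
184 266 369 w 82.0 [ 0.458 -0.012]
198 266 369 w 83.0 [ 0.447 -0.014]
212 267 368 w 82.4 [ 0.435 -0.016]
226 268 368 w 82.6 [ 0.423 -0.018]
240 268 367 w 82.8 [ 0.411 -0.02 ]
edges [ 0.508 -0.005  0.028] [ 0.404 -0.02   0.014]
```

```bash
python3 - <<'E'
import cv2,numpy as np
for n in ("wrist_3","chk"):
    f=cv2.imread(f"pics/{n}.png")[...,::-1].astype(int)
    m=((f[...,2]>f[...,0]+60)&(f[...,2]>90)&(f[...,2]>f[...,1]+40)).astype(np.uint8);m[:,:200]=0;m[:,430:]=0
    _,lab,st,c=cv2.connectedComponentsWithStats(m);b=lab==1+np.argmax(st[1:,4]);V,U=np.nonzero(b);print(n,"rows",V.min(),V.max())
    R=[(v,*np.flatnonzero(b[v])[[0,-1]]) for v in range(V.min()+8,V.max()-6)];R=np.array(R)
    w=np.polyfit(R[:,0],R[:,2]-R[:,1],1);print("width fit",w,"at 130,240:",np.polyval(w,[130,240]))
    # white grip rows and fence, screws of ridge/lips columns
    g=f.min(2)[:,300:330].mean(1);print("dark->light rows",[(i,int(g[i])) for i in range(95,275,6)])
E
```

```text
wrist_3 rows 111 248
width fit [-1.06570275e-01  1.25320861e+02] at 130,240: [111.46672514  99.74399488]
dark->light rows [(95, 209), (101, 209), (107, 209), (113, 26), (119, 43), (125, 42), (131, 45), (137, 44), (143, 42), (149, 42), (155, 36), (161, 25), (167, 26), (173, 26), (179, 27), (185, 52), (191, 102), (197, 103), (203, 104), (209, 136), (215, 134), (221, 130), (227, 25), (233, 24), (239, 25), (245, 25), (251, 61), (257, 76), (263, 76), (269, 97)]
chk rows 120 248
width fit [-9.96051113e-02  1.22298196e+02] at 130,240: [109.3495312   98.39296896]
dark->light rows [(95, 153), (101, 140), (107, 208), (113, 207), (119, 126), (125, 46), (131, 32), (137, 45), (143, 43), (149, 42), (155, 42), (161, 34), (167, 25), (173, 26), (179, 26), (185, 27), (191, 57), (197, 101), (203, 101), (209, 104), (215, 135), (221, 134), (227, 125), (233, 25), (239, 25), (245, 25), (251, 59), (257, 77), (263, 76), (269, 77)]
```

```bash
python3 -c "
from cell import finish_job
print(finish_job())"
```

```text
the job is handed in; nothing more can be done
None
```

I handed the job in after 57.6 s of robot time. All three flasks stand inside the lane under the lips, and the blue board is back in the bay, flat, with its tongue in the groove as far as force and camera measurements could show; I had no picture views left to confirm it by eye, and no verdict came back.

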